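# Carry the plaster castings over to the packing rack in order

### The arm

A 6-joint arm with a two-finger parallel gripper is mounted at the origin on the work surface. World frame = base frame: x ahead of the robot, y to its left, z up, the work surface at z = 0. Lengths are in mm, angles in rad, forces in N, time in s.
With the tool pointing down it reaches from about 275 to 825 mm from the base axis. Payload 4.9 kg.
Tool frame: the origin (TCP) lies between the finger pads; the fingertips stand r.tips_ahead ahead of it and the grasp point (between the pads) lies 3 mm ahead of it (r.tips_ahead is the distance from the TCP to the fingertips, in mm); z points along the fingers, x is the direction in which the jaws open and shut, and the axes are right-handed (so a half turn about z gives the same grasp; the last joint's range is limited). The gripper opens to 85 mm and grips with 20 to 120 N. Pads are 22 mm wide; open, the fingers measure 114 mm over their backs; the gripper's body (76 mm by 85 mm) begins 54 mm behind the grasp point. The pads swing forward as they close: fully open they stand 13 mm farther back than shut.
Start: joints at [1.197, 0.326, -0.193, 1.052, 0, 1.437], TCP at [130.623, 534.281, 253.281] pointing down, gripper open.
Joint ranges: [-2.65, 2.65], [-0.97, 1.79], [-1.3, 1.35], [-1.93, 2.1], [-1.47, 1.37], [-3.14, 3.14]. Speed limits (rad/s): [2.57, 2.57, 3.14, 3.14, 3.14, 3.14].

### API

Orientations are given as a rotation vector (axis times angle).
In Python, from plant import r gives the robot as it stands. The module is installed in compiled form; this text tells all that it offers.
- The arm moves only by the tool servo_tool, never from a script. Its argument "rows" is a list of rows, each an object of numbers: "grip": the finger opening in mm, from 0 to 85.4; "tx", "ty", "tz": the shift along the world's x, y, z in mm; "rx", "ry", "rz": the turn, a rotation vector about the world's x, y, z in rad. A call has exactly 10 rows; each row shifts and turns the commanded pose from where the row before left it; what a row does not reach is not made up. A row lasts 1/10 s, in which the tool goes at most 50 mm and 8.59 degrees, less where a joint would pass 70% of its speed; a pose out of reach is approached as far as the arm can. A call is refused whole if a number of a shift passes 50 or a number of a turn 0.15, either way. A call with a gripper value outside its range is refused whole. The fingers move at their own pace and stop on an object; "force" is the grip in N (left out, the last holds). Time passes only in rows, so rows that do not move let the fingers close, or fill a call up. It gives the time, the measured TCP pose, the force and the opening at its end, in the units of the state.
- r.sense(): the state, without advancing time (a new reading comes with each control period).
- r.grab_frame(name): name is "side" or "top"; returns a dict with "frame" (420x560x3 uint8, red, green, blue), "range_z" (420x560 float32, mm along the optical axis (not along the pixel's ray), 0 where there is no reading), "vertical_fov" (degrees; the focal length in pixels is half the picture's height over the tangent of half this angle, whatever the lens; pixels are square), "cx", "cy" (the principal point, pixels), "origin" and "attitude" of the camera in the world. Camera axes: x right, y up, looking along -z (the intrinsics and any distortion apply to the point x, -y, -z); pixel columns grow to the right and rows downward; lengths in mm; the calibration is good to about 2 mm. A picture is of the moment at which its call begins.
- r.hand_in(): hands the job in, once; it reports no verdict.
The state is a dict: "time_s": time; "qpos": joint angles; "joint_velocities": joint speeds; "effort": joint torques, N m; "tcp_pos": TCP position; "orientation": TCP orientation; "wrist_force": force on the tool from outside, world axes, zero at the start; "moment": the same for the moment, N m; "opening": opening from 0.0 (shut) to 1.0 (fully open).
Only numpy, scipy, OpenCV 4.12 (cv2) and the standard library are available. Lean on these libraries where they do the work, as an engineer would, in place of code of your own. Each camera call takes 0.05 s, during which the arm holds its last target.

### The job

Move the four white plaster castings from the drying rack to the empty packing rack, keeping their order as counted from each rack's wooden post: the casting next to the drying rack's post goes to the place next to the packing rack's post, the second to the second place, and so on. Stand each one upright in the middle of its pad. They are brittle: never let one topple, and set them down rather than dropping them.

Things in the scene. Friction and masses are not known exactly. Their poses are not given: they have to be found in the camera images.
- column_center (a point): White plaster casting of a short column, loose, about 60 g: 42 mm square base 8 mm thick, plain round shaft 32 mm in diameter with a flat top; 60 mm tall. Grip the shaft. The point is its centre, half-way up (30 mm above its underside); z up.
- pier_center (a point): White plaster casting of a square pier, loose, about 70 g: 42 mm square base 8 mm thick, square shaft 30 x 30 mm from 8 to 46 mm up (sides along its x and y axes), three small square steps (24, 18, 13 mm) on top; 60 mm tall. Grip flat sides of the shaft. The point is its centre, half-way up (30 mm above its underside); z up.
- urn_center (a point): White plaster casting of an urn, loose, about 75 g: round foot 38 mm in diameter, thin stem, belly 44 mm in diameter from 18 to 42 mm up, narrow neck, lip 36 mm; 60 mm tall. Grip the belly. The point is its centre, half-way up (30 mm above its underside); z up.
- finial_center (a point): White plaster casting of a ball finial, loose, about 70 g: round foot 44 mm in diameter 7 mm thick, drum 35 mm in diameter up to 38 mm, a ball 27 mm in diameter on top; 60 mm tall. Grip the drum. The point is its centre, half-way up (30 mm above its underside); z up.
- column_pad: The grey felt pad, 56 mm square and 4 mm thick, fixed on the drying rack, on which the column stands at the start; it stays there when the column is gone. Origin: centre of its underside (18 mm above the table).
- pier_pad: The grey felt pad, 56 mm square and 4 mm thick, fixed on the drying rack, on which the pier stands at the start; it stays there when the pier is gone. Origin: centre of its underside (18 mm above the table).
- urn_pad: The grey felt pad, 56 mm square and 4 mm thick, fixed on the drying rack, on which the urn stands at the start; it stays there when the urn is gone. Origin: centre of its underside (18 mm above the table).
- finial_pad: The grey felt pad, 56 mm square and 4 mm thick, fixed on the drying rack, on which the finial stands at the start; it stays there when the finial is gone. Origin: centre of its underside (18 mm above the table).
- drying_rack: Drying rack, fixed: wooden board 74 x 350 mm with grey felt pads, full at the start. Origin: centre of underside, on the table; y along the row. Places at y = +-37.5 and +-112.5 mm (x = 0): 56 mm square pads, tops 22 mm up; ridges across the board between them, 4 mm thick, tops 30 mm up. Its one round-headed wooden post, 78 mm tall, is at y = +175 mm.
- packing_rack: Packing rack, fixed: wooden board 74 x 350 mm with black rubber pads, empty at the start. Origin: centre of underside, on the table; y along the row. Places at y = +-37.5 and +-112.5 mm (x = 0): 56 mm square pads, tops 22 mm up; ridges across the board between them, 4 mm thick, tops 30 mm up. Its one round-headed wooden post, 78 mm tall, is at y = -175 mm (the opposite end).
Mind the look-alikes: they are no part of the job. What is shaped like the part that bears urn_center but purple or red is not meant. Leave any black look-alike of the part that bears column_center alone.

How it is judged (in metres and radians):
At the end, for the whole second after the job is handed in: Each casting stands upright (within 0.1 rad) and at rest on the packing rack, its centre within 12 mm, along and across the rack, of the middle of the place with the same number, counted from the post, as the place it had on the drying rack; its height within 5 mm of standing on the pad (((y of column_pad in the frame of drying_rack between 0.0925 and 0.1325 m and y of column_center in the frame of packing_rack between -0.1245 and -0.1005 m) or (y of column_pad in the frame of drying_rack between 0.0175 and 0.0575 m and y of column_center in the frame of packing_rack between -0.0495 and -0.0255 m) or (y of column_pad in the frame of drying_rack between -0.0575 and -0.0175 m and y of column_center in the frame of packing_rack between 0.0255 and 0.0495 m) or (y of column_pad in the frame of drying_rack between -0.1325 and -0.0925 m and y of column_center in the frame of packing_rack between 0.1005 and 0.1245 m)) and x of column_center in the frame of packing_rack between -0.012 and 0.012 m and z of column_center in the frame of packing_rack between 0.047 and 0.057 m and angle between each of column_center, pier_center, urn_center, finial_center's own z axis and vertical below 0.1 rad and linear speed of each of column, pier, urn, finial below 0.02 m/s and ((y of pier_pad in the frame of drying_rack between 0.0925 and 0.1325 m and y of pier_center in the frame of packing_rack between -0.1245 and -0.1005 m) or (y of pier_pad in the frame of drying_rack between 0.0175 and 0.0575 m and y of pier_center in the frame of packing_rack between -0.0495 and -0.0255 m) or (y of pier_pad in the frame of drying_rack between -0.0575 and -0.0175 m and y of pier_center in the frame of packing_rack between 0.0255 and 0.0495 m) or (y of pier_pad in the frame of drying_rack between -0.1325 and -0.0925 m and y of pier_center in the frame of packing_rack between 0.1005 and 0.1245 m)) and x of pier_center in the frame of packing_rack between -0.012 and 0.012 m and z of pier_center in the frame of packing_rack between 0.047 and 0.057 m and ((y of urn_pad in the frame of drying_rack between 0.0925 and 0.1325 m and y of urn_center in the frame of packing_rack between -0.1245 and -0.1005 m) or (y of urn_pad in the frame of drying_rack between 0.0175 and 0.0575 m and y of urn_center in the frame of packing_rack between -0.0495 and -0.0255 m) or (y of urn_pad in the frame of drying_rack between -0.0575 and -0.0175 m and y of urn_center in the frame of packing_rack between 0.0255 and 0.0495 m) or (y of urn_pad in the frame of drying_rack between -0.1325 and -0.0925 m and y of urn_center in the frame of packing_rack between 0.1005 and 0.1245 m)) and x of urn_center in the frame of packing_rack between -0.012 and 0.012 m and z of urn_center in the frame of packing_rack between 0.047 and 0.057 m and ((y of finial_pad in the frame of drying_rack between 0.0925 and 0.1325 m and y of finial_center in the frame of packing_rack between -0.1245 and -0.1005 m) or (y of finial_pad in the frame of drying_rack between 0.0175 and 0.0575 m and y of finial_center in the frame of packing_rack between -0.0495 and -0.0255 m) or (y of finial_pad in the frame of drying_rack between -0.0575 and -0.0175 m and y of finial_center in the frame of packing_rack between 0.0255 and 0.0495 m) or (y of finial_pad in the frame of drying_rack between -0.1325 and -0.0925 m and y of finial_center in the frame of packing_rack between 0.1005 and 0.1245 m)) and x of finial_center in the frame of packing_rack between -0.012 and 0.012 m and z of finial_center in the frame of packing_rack between 0.047 and 0.057 m); the robot touches nothing.
It fails at once if a casting topples (leans more than 0.6 rad) (angle between any of column_center, pier_center, urn_center, finial_center's own z axis and vertical above 0.6 rad).
It fails at once if a casting is dropped (falls free of the fingers faster than 0.7 m/s, about 25 mm of fall) ((linear speed of column above 0.7 m/s and contact force between the fingers and column below 0.05 N) or (linear speed of pier above 0.7 m/s and contact force between the fingers and pier below 0.05 N) or (linear speed of urn above 0.7 m/s and contact force between the fingers and urn below 0.05 N) or (linear speed of finial above 0.7 m/s and contact force between the fingers and finial below 0.05 N)).
It also fails if it takes over 115 s, if anything falls off the work surface, if the arm or the gripper's body presses on something with over 40 N, if the wrist force passes 120 N, or if a joint passes its speed limit or range.

## Working session

There is one attempt and no reset: what is moved stays moved. The work goes in short steps, Python scripts to look and compute and a tool call to move; the robot and the scene stay as the last step left them, time stands still between calls to the robot, and variables do not carry over. Pictures are saved under pics/ and viewed, and the job is handed in when it is done.

Besides the shell and the picture viewer there is one more tool, called by a JSON object that holds its "method" and its "body". servo_tool: Moves the arm, as the interface text tells. Its arguments: {"type":"object","properties":{"rows":{"type":"array"},"force":{"type":"number"}},"required":["rows"]}

```bash
mkdir -p pics
python3 - <<'E'
from plant import r
import cv2,numpy as np
print(r.sense(), r.tips_ahead)
for n in("top","side"):
    f=r.grab_frame(n)
    cv2.imwrite(f"pics/{n}0.png",f["frame"][:,:,::-1])
    np.savez(f"{n}0.npz",**{k:v for k,v in f.items()})
    print(n,{k:v for k,v in f.items() if k not in("frame","range_z")})
E
```

```text
{'time_s': 0.0, 'qpos': array([ 1.19680255e+00,  3.26955328e-01, -1.93610870e-01,  1.05197340e+00,
       -1.68528256e-05,  1.43659556e+00]), 'joint_velocities': array([ 1.71478503e-04, -3.74358122e-04, -7.80593861e-04, -1.54350370e-04,
        1.22387963e-03,  6.59192524e-05]), 'effort': array([-2.53229038e-03, -4.43406594e+01,  2.62438381e+01,  1.55892712e-02,
       -2.53966837e-04,  1.45596840e-05]), 'tcp_pos': array([130.41744307, 533.74881687, 252.48531305]), 'orientation': array([ 2.47049230e+00,  1.93923353e+00, -2.34675429e-03]), 'wrist_force': array([-0.18904373,  0.15892076,  0.15436772]), 'moment': array([ 0.0163855, -0.0565474,  0.002263 ]), 'opening': 1.0008448105445387} 22.0
top {'vertical_fov': 57.185776888209716, 'cx': 279.47339549421554, 'cy': 203.54393904033554, 'origin': array([524.33702798,  17.64868938, 719.35426441]), 'attitude': array([ 0.0696904 , -0.06161881, -1.59066605])}
side {'vertical_fov': 51.05069617068585, 'cx': 277.14307861746875, 'cy': 214.00692856766753, 'origin': array([438.52429026, 391.76866384, 561.83516773]), 'attitude': array([ 0.19811487, -0.95704431, -2.62194676])}
```

View pics/top0.png

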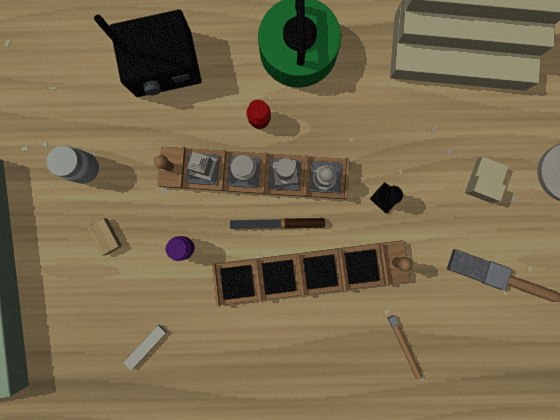

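View pics/side0.png

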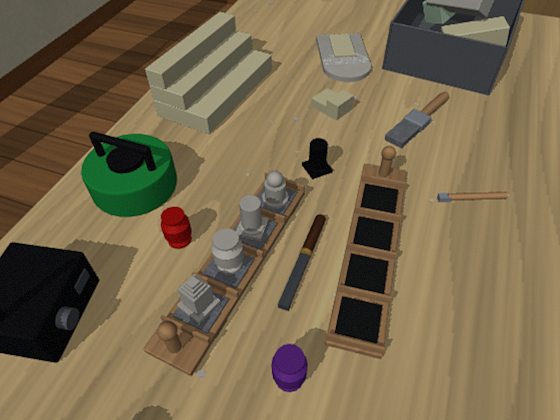

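```bash
cat > h.py <<'E'
import numpy as np, cv2
from scipy.spatial.transform import Rotation as R
def cloud(f):
    d=np.asarray(f["range_z"],float); H,W=d.shape
    fl=H/2/np.tan(np.radians(float(f["vertical_fov"]))/2)
    v,u=np.mgrid[:H,:W]
    p=np.stack([(u-f["cx"])/fl*d,-(v-f["cy"])/fl*d,-d],-1)
    P=p@R.from_rotvec(f["attitude"]).as_matrix().T+f["origin"]
    P[d<=0]=np.nan
    return P
E
python3 - <<'E'
from h import *
for n in("top","side"):
    f=np.load(n+"0.npz"); P=cloud(f)
    pts={"top":[(203,165),(242,160),(286,164),(325,172),(162,160),(403,264),(362,267),(321,271),(279,277),(237,282),(260,223),(350,350),(178,245),(385,190)],
     "side":[(195,285),(228,240),(250,202),(275,180),(168,330),(388,153),(380,198),(374,233),(366,273),(358,320),(300,260),(230,350)]}[n]
    for u,v in pts: print(n,u,v,P[v,u].round(1))
    im=f["frame"]
    if n=="top": c=im[140:310,150:420]
    else: c=im[150:360,130:420]
    cv2.imwrite(f"pics/{n}_crop.png",cv2.resize(c,None,fx=2.7,fy=2.7,interpolation=cv2.INTER_CUBIC)[:,:,::-1])
E
```

```text
top 203 165 [646.6 148.7  74.4]
top 242 160 [652.2  81.7  81.9]
top 286 164 [643.3   8.1  84.6]
top 325 172 [628.8 -56.7  82.2]
top 162 160 [656.1 217.5  77.4]
top 403 264 [ 473.9 -180.6   78.5]
top 362 267 [ 465.8 -124.2   24.4]
top 321 271 [460.2 -50.9  24.6]
top 279 277 [450.9  24.2  21.9]
top 237 282 [443.8  99.1  24.3]
top 260 223 [548.4  57.   13.5]
top 350 350 [ 3.153e+02 -1.017e+02  1.000e-01]
top 178 245 [512.2 194.6  61.1]
top 385 190 [ 599.2 -161.9   58.3]
side 195 285 [646.5 161.2  81.7]
side 228 240 [638.1  82.   81.4]
side 250 202 [637.3   8.4  82.5]
side 275 180 [622.  -52.4  75.9]
side 168 330 [649.9 224.6  75.8]
side 388 153 [ 471.9 -177.2   73.7]
side 380 198 [ 464.5 -122.3   23.4]
side 374 233 [457.  -48.8  21.4]
side 366 273 [451.   27.8  23. ]
side 358 320 [443.2 103.4  22.7]
side 300 260 [549.   33.7  13.2]
side 230 350 [590.5 194.5   1.7]
```

View pics/top_crop.png

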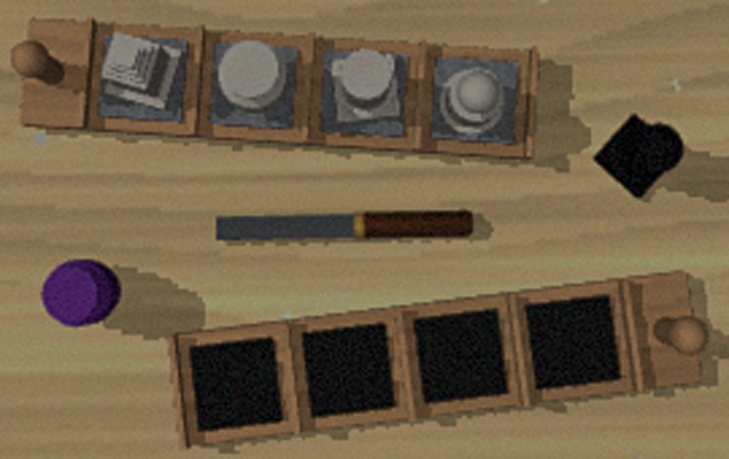

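View pics/side_crop.png

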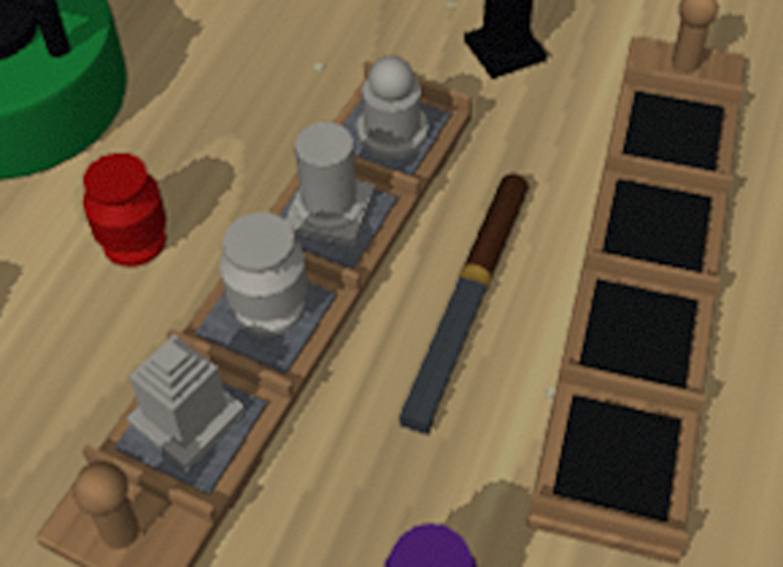

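Run:
```python
from h import *
for n in("top","side"):
    f=np.load(n+"0.npz"); P=cloud(f); im=f["frame"].astype(int)
    x,y,z=P[...,0],P[...,1],P[...,2]
    dark=(im.max(2)<45)&(x>400)&(x<500)&(abs(y+10)<170)&(z<32)&(z>12)
    k,lab,st,c=cv2.connectedComponentsWithStats(dark.astype(np.uint8))
    C=[]
    for i in range(1,k):
        if st[i,4]>300:
            m=(lab==i).astype(np.uint8); cn=max(cv2.findContours(m,0,1)[0],key=cv2.contourArea)
            # plane z=22 projection of min-area-rect
            fl=210/np.tan(np.radians(float(f["vertical_fov"]))/2); 
            q=np.argwhere(m)[:,::-1].astype(float)
            dr=np.c_[(q[:,0]-f["cx"])/fl,-(q[:,1]-f["cy"])/fl,-np.ones(len(q))]@R.from_rotvec(f["attitude"]).as_matrix().T
            W=f["origin"]+dr*((22-f["origin"][2])/dr[:,2])[:,None]
            rc=cv2.minAreaRect(W[:,:2].astype(np.float32))
            print(n,"pad",rc[0],rc[1],rc[2],"mean",W[:,:2].mean(0).round(1),st[i,4], "z",np.nanmedian(z[lab==i]).round(1)); C.append(rc[0])
    C=np.array(sorted(C,key=lambda t:t[1])); d=np.diff(C,axis=0); print(np.hypot(*d.T),np.arctan2(d[:,1],d[:,0]))
    print("centre",C.mean(0),"yaw y-axis dir",np.arctan2(*(C[-1]-C[0])[::-1])-np.pi/2)
    # castings: points above z 55
    w=(z>45)&(abs(x-640)<45)&(y>-90)&(y<190)
    for nm,yy in(("pier",155),("urn",80),("col",8),("fin",-60)):
        for lo,hi in((30,50),(50,66),(66,78),(78,86)):
            s=(z>lo)&(z<hi)&(abs(x-640)<45)&(abs(y-yy)<33)&(im.min(2)>60)&(im.max(2)-im.min(2)<25)
            if s.sum()>10:
                r_=cv2.minAreaRect(P[s][:,:2].astype(np.float32)); print(nm,lo,hi,s.sum(),np.round(r_[0],1),np.round(r_[1],1),round(r_[2],1),"med z",np.median(z[s]).round(1),"mean",P[s].mean(0).round(1))
```

```text
top pad (466.70703125, -123.86788940429688) (55.26826477050781, 56.163387298583984) 5.902257442474365 mean [ 466.6 -124.1] 970 z 23.8
top pad (459.153076171875, -49.61503601074219) (55.02494430541992, 56.650291442871094) 5.902238845825195 mean [459.2 -49.6] 968 z 23.8
top pad (451.5615539550781, 25.03536605834961) (55.21574401855469, 55.243534088134766) 5.9023518562316895 mean [451.4  25.1] 963 z 23.7
top pad (444.05450439453125, 99.59901428222656) (55.181636810302734, 55.69651412963867) 5.8189568519592285 mean [443.8  99.6] 957 z 23.5
[74.63610704 75.03541656 74.94059934] [1.67218039 1.67214225 1.67113795]
centre [455.36904144 -12.21213627] yaw y-axis dir 0.1010235161694033
pier 30 50 150 [652.9 158.5] [41.6 41.8] 72.6 med z 31.9 mean [644.5 152.7  32.2]
pier 66 78 192 [652.9 158.5] [30.2 30. ] 72.9 med z 71.4 mean [651.  156.8  72. ]
pier 78 86 111 [654.2 158. ] [18.1 20.6] 72.0 med z 82.5 mean [652.5 158.   81.9]
urn 50 66 27 [637.9  78.6] [29.7 40.7] 32.8 med z 65.3 mean [633.8  78.9  64.1]
urn 66 78 118 [640.2  80. ] [36.9 42.9] 29.6 med z 67.7 mean [634.7  77.   68. ]
urn 78 86
[... 1845 characters left out ...]
2.3] [34.3 37. ] 24.9 med z 82.0 mean [641.   83.3  81.9]
col 30 50 324 [636.7  11.2] [41.5 41.5] 6.3 med z 34.5 mean [631.8  19.7  36.6]
col 50 66 138 [633.5  19.6] [31.2 12.6] 19.2 med z 58.2 mean [631.9  21.3  57.9]
col 66 78 116 [633.5  20.1] [30.1 12.9] 20.4 med z 72.2 mean [631.3  21.1  72.1]
col 78 86 296 [636.4  10.6] [29.4 31.5] 23.8 med z 81.8 mean [636.3  11.4  81.8]
fin 30 50 176 [619.  -51.9] [40.5 21.5] 37.7 med z 39.9 mean [620.5 -48.   39.7]
fin 50 66 207 [624.9 -55.2] [34.2 26.7] 9.7 med z 59.2 mean [622.4 -50.8  58. ]
fin 66 78 136 [624. -58.] [26.  21.2] 37.8 med z 73.5 mean [622.8 -53.1  73.1]
fin 78 86 76 [625.4 -59.4] [18.6 16.5] 84.4 med z 80.1 mean [625.  -58.7  80.1]
```

Run:
```python
from h import *
f=np.load("top0.npz"); P=cloud(f).reshape(-1,3); g=np.load("side0.npz"); P=np.r_[P,cloud(g).reshape(-1,3)]
P=P[np.isfinite(P).all(1)]
for X in range(150,900,50):
    print(X,[int(np.percentile(P[(abs(P[:,0]-X)<25)&(abs(P[:,1]-Y)<25)][:,2],99)) if ((abs(P[:,0]-X)<25)&(abs(P[:,1]-Y)<25)).sum()>5 else -1 for Y in range(600,-300,-50)])
Q=cloud(f); im=f["frame"].astype(int); m=(im[...,0]>90)&(im[...,1]<40)&(Q[...,2]>40)
print("red",np.nanmean(Q[m],0), np.nanmin(Q[m],0),np.nanmax(Q[m],0))
```

```text
150 [-1, -1, -1, -1, -1, -1, -1, -1, -1, -1, -1, -1, -1, -1, -1, -1, -1, -1]
200 [-1, 4, 3, 3, 3, 3, 3, 4, 4, 4, 3, 3, 3, 3, 4, 4, 4, 4]
250 [-1, 3, 52, 3, 4, 4, 3, 4, 4, 3, 3, 3, 3, 3, 4, 4, 12, 4]
300 [-1, -1, 52, 3, 4, 3, 13, 12, 3, 3, 3, 3, 3, 4, 4, 4, 14, 4]
350 [-1, -1, 52, 4, 3, 4, 12, 13, 3, 3, 3, 3, 4, 4, 4, 10, 14, 4]
400 [-1, -1, 51, 3, 4, 3, 4, 4, 3, 31, 24, 31, 29, 19, 4, 4, 4, 4]
450 [-1, -1, 47, 4, 3, 4, 4, 4, 3, 32, 25, 32, 32, 26, 32, 66, 79, 4]
500 [-1, -1, 39, 4, 3, 21, 20, 3, 63, 19, 20, 30, 31, 25, 32, 33, 78, 4]
550 [-1, 27, 32, 4, 4, 21, 10, 3, 43, 3, 15, 15, 20, 20, 4, 44, 13, 4]
600 [-1, 25, 3, 4, 3, 4, 4, 19, 29, 30, 66, 50, 81, 81, 32, 62, 63, 4]
650 [-1, 17, 3, 4, 78, 77, 4, 77, 78, 83, 85, 85, 85, 83, 59, 4, 4, 4]
700 [-1, 5, 3, 4, 77, 75, 3, 20, 31, 23, 30, 40, 4, 4, 4, 4, 4, 4]
750 [-1, 3, 4, 3, 4, 3, 3, 4, 4, 4, 43, 63, 4, 4, 4, 4, 4, 4]
800 [-1, 4, 4, 4, 4, 3, 77, 77, 77, 75, 4, 56, 101, 63, 4, 4, 43, 43]
850 [-1, 3, 4, 4, 3, 4, 176, 78, 78, 77, 4, 63, 109, 106, 63, 4, 77, 78]
red [743.76246778  57.34517442  59.14907659] [725.57611633  38.73236093  41.14384025] [763.05649557  75.48507043  64.64222476]
```

{"method": "servo_tool", "body": {"rows": [{"tx": 26.1,"ty": -18.8,"tz": -3.5,"rz": -0.0815,"grip": 85},{"tx": 26.1,"ty": -18.8,"tz": -3.5,"rz": -0.0815},{"tx": 26.1,"ty": -18.8,"tz": -3.5,"rz": -0.0815},{"tx": 26.1,"ty": -18.8,"tz": -3.5,"rz": -0.0815},{"tx": 26.1,"ty": -18.8,"tz": -3.5,"rz": -0.0815},{"tx": 26.1,"ty": -18.8,"tz": -3.5,"rz": -0.0815},{"tx": 26.1,"ty": -18.8,"tz": -3.5,"rz": -0.0815},{"tx": 26.1,"ty": -18.8,"tz": -3.5,"rz": -0.0815},{"tx": 26.1,"ty": -18.8,"tz": -3.5,"rz": -0.0815},{"tx": 26.1,"ty": -18.8,"tz": -3.5,"rz": -0.0815}], "force": 20}}

```text
validation failed for argument at $.ro...
```

{"method": "servo_tool", "body": {"rows": [{"tx": 26.1,"ty": -18.8,"tz": -3.5,"rz": -0.0815},{"tx": 26.1,"ty": -18.8,"tz": -3.5,"rz": -0.0815},{"tx": 26.1,"ty": -18.8,"tz": -3.5,"rz": -0.0815},{"tx": 26.1,"ty": -18.8,"tz": -3.5,"rz": -0.0815},{"tx": 26.1,"ty": -18.8,"tz": -3.5,"rz": -0.0815},{"tx": 26.1,"ty": -18.8,"tz": -3.5,"rz": -0.0815},{"tx": 26.1,"ty": -18.8,"tz": -3.5,"rz": -0.0815},{"tx": 26.1,"ty": -18.8,"tz": -3.5,"rz": -0.0815},{"tx": 26.1,"ty": -18.8,"tz": -3.5,"rz": -0.0815},{"tx": 26.1,"ty": -18.8,"tz": -3.5,"rz": -0.0815}]}}

```text
validation failed for argument at $.ro...
```

{"method": "servo_tool", "body": {"rows": [{},{},{},{},{},{},{},{},{},{}]}}

```text
validation failed for argument at $.ro...
```

{"method": "servo_tool", "body": {"rows": [{"grip": 85,"tx": 26.1,"ty": -18.8,"tz": -3.5,"rx": 0,"ry": 0,"rz": -0.0815},{"grip": 85,"tx": 26.1,"ty": -18.8,"tz": -3.5,"rx": 0,"ry": 0,"rz": -0.0815},{"grip": 85,"tx": 26.1,"ty": -18.8,"tz": -3.5,"rx": 0,"ry": 0,"rz": -0.0815},{"grip": 85,"tx": 26.1,"ty": -18.8,"tz": -3.5,"rx": 0,"ry": 0,"rz": -0.0815},{"grip": 85,"tx": 26.1,"ty": -18.8,"tz": -3.5,"rx": 0,"ry": 0,"rz": -0.0815},{"grip": 85,"tx": 26.1,"ty": -18.8,"tz": -3.5,"rx": 0,"ry": 0,"rz": -0.0815},{"grip": 85,"tx": 26.1,"ty": -18.8,"tz": -3.5,"rx": 0,"ry": 0,"rz": -0.0815},{"grip": 85,"tx": 26.1,"ty": -18.8,"tz": -3.5,"rx": 0,"ry": 0,"rz": -0.0815},{"grip": 85,"tx": 26.1,"ty": -18.8,"tz": -3.5,"rx": 0,"ry": 0,"rz": -0.0815},{"grip": 85,"tx": 26.1,"ty": -18.8,"tz": -3.5,"rx": 0,"ry": 0,"rz": -0.0815}], "force": 20}}

```text
time_s: 1.1
tcp_pos: [392.4, 345.2, 217.8]
orientation: [3.039, 0.796, -0.001]
wrist_force: [-0.2, 0.2, -0.3]
opening: 0.993
```

{"method": "servo_tool", "body": {"rows": [{"grip": 85,"tx": 26.1,"ty": -18.8,"tz": -3.5,"rx": 0,"ry": 0,"rz": -0.0815},{"grip": 85,"tx": 26.1,"ty": -18.8,"tz": -3.5,"rx": 0,"ry": 0,"rz": -0.0815},{"grip": 85,"tx": 26.1,"ty": -18.8,"tz": -3.5,"rx": 0,"ry": 0,"rz": -0.0815},{"grip": 85,"tx": 26.1,"ty": -18.8,"tz": -3.5,"rx": 0,"ry": 0,"rz": -0.0815},{"grip": 85,"tx": 26.1,"ty": -18.8,"tz": -3.5,"rx": 0,"ry": 0,"rz": -0.0815},{"grip": 85,"tx": 26.1,"ty": -18.8,"tz": -3.5,"rx": 0,"ry": 0,"rz": -0.0815},{"grip": 85,"tx": 26.1,"ty": -18.8,"tz": -3.5,"rx": 0,"ry": 0,"rz": -0.0815},{"grip": 85,"tx": 26.1,"ty": -18.8,"tz": -3.5,"rx": 0,"ry": 0,"rz": -0.0815},{"grip": 85,"tx": 26.1,"ty": -18.8,"tz": -3.5,"rx": 0,"ry": 0,"rz": -0.0815},{"grip": 85,"tx": 26.1,"ty": -18.8,"tz": -3.5,"rx": 0,"ry": 0,"rz": -0.0815}]}}

```text
time_s: 2.1
tcp_pos: [653.2, 157.3, 182.5]
orientation: [3.105, -0.473, -0.002]
wrist_force: [0.1, 0.2, 0.1]
opening: 0.993
```

{"method": "servo_tool", "body": {"rows": [{"grip": 85,"tx": 0,"ty": 0,"tz": -14,"rx": 0,"ry": 0,"rz": 0},{"grip": 85,"tx": 0,"ty": 0,"tz": -14,"rx": 0,"ry": 0,"rz": 0},{"grip": 85,"tx": 0,"ty": 0,"tz": -14,"rx": 0,"ry": 0,"rz": 0},{"grip": 85,"tx": 0,"ty": 0,"tz": 0,"rx": 0,"ry": 0,"rz": 0},{"grip": 85,"tx": 0,"ty": 0,"tz": 0,"rx": 0,"ry": 0,"rz": 0},{"grip": 85,"tx": 0,"ty": 0,"tz": 0,"rx": 0,"ry": 0,"rz": 0},{"grip": 85,"tx": 0,"ty": 0,"tz": 0,"rx": 0,"ry": 0,"rz": 0},{"grip": 85,"tx": 0,"ty": 0,"tz": 0,"rx": 0,"ry": 0,"rz": 0},{"grip": 85,"tx": 0,"ty": 0,"tz": 0,"rx": 0,"ry": 0,"rz": 0},{"grip": 85,"tx": 0,"ty": 0,"tz": 0,"rx": 0,"ry": 0,"rz": 0}]}}

```text
time_s: 3.1
tcp_pos: [652.7, 158.3, 141.6]
orientation: [-3.106, 0.468, -0.001]
wrist_force: [-0.3, -0.3, 0.7]
opening: 0.996
```

Run:
```python
from plant import r
import cv2
print(r.sense()["tcp_pos"],r.sense()["orientation"])
f=r.grab_frame("side"); cv2.imwrite("pics/side1.png",f["frame"][:,:,::-1])
```

```text
[652.74909836 158.2998573  141.55537389] [-3.10641307e+00  4.67862762e-01 -6.54398276e-04]
```

View pics/side1.png

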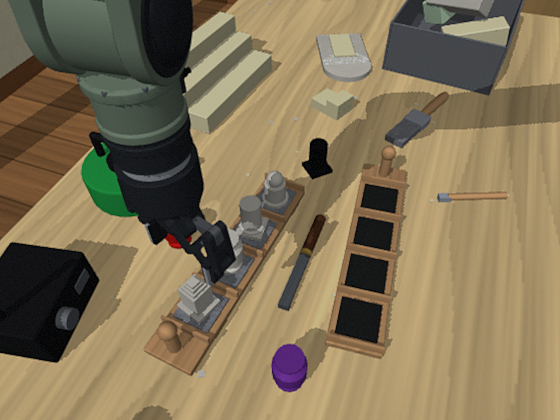

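{"method": "servo_tool", "body": {"rows": [{"grip": 85,"tx": 0,"ty": 0,"tz": -14,"rx": 0,"ry": 0,"rz": 0},{"grip": 85,"tx": 0,"ty": 0,"tz": -14,"rx": 0,"ry": 0,"rz": 0},{"grip": 85,"tx": 0,"ty": 0,"tz": -14,"rx": 0,"ry": 0,"rz": 0},{"grip": 85,"tx": 0,"ty": 0,"tz": -14,"rx": 0,"ry": 0,"rz": 0},{"grip": 85,"tx": 0,"ty": 0,"tz": -10,"rx": 0,"ry": 0,"rz": 0},{"grip": 85,"tx": 0,"ty": 0,"tz": -10,"rx": 0,"ry": 0,"rz": 0},{"grip": 85,"tx": 0,"ty": 0,"tz": -6,"rx": 0,"ry": 0,"rz": 0},{"grip": 85,"tx": 0,"ty": 0,"tz": -4,"rx": 0,"ry": 0,"rz": 0},{"grip": 85,"tx": 0,"ty": 0,"tz": 0,"rx": 0,"ry": 0,"rz": 0},{"grip": 85,"tx": 0,"ty": 0,"tz": 0,"rx": 0,"ry": 0,"rz": 0}]}}

```text
time_s: 4.15
tcp_pos: [653.0, 158.3, 55.7]
orientation: [-3.106, 0.468, -0.001]
wrist_force: [-0.0, -0.1, 0.3]
opening: 0.996
```

Run:
```python
from plant import r
import cv2
f=r.grab_frame("side"); cv2.imwrite("pics/side2.png",cv2.resize(f["frame"][150:400,60:400],None,fx=2.2,fy=2.2,interpolation=2)[:,:,::-1])
```

```text
(no output)
```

View pics/side2.png

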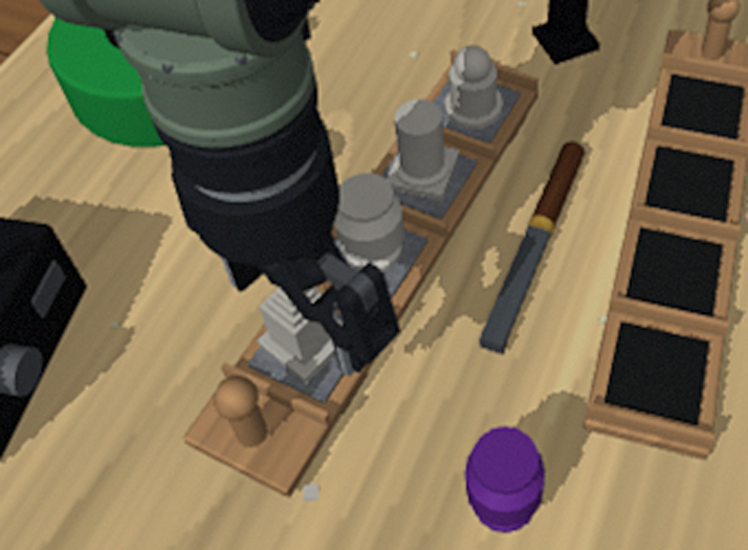

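{"method": "servo_tool", "body": {"rows": [{"grip": 45,"tx": 0,"ty": 0,"tz": 0,"rx": 0,"ry": 0,"rz": 0},{"grip": 45,"tx": 0,"ty": 0,"tz": 0,"rx": 0,"ry": 0,"rz": 0},{"grip": 45,"tx": 0,"ty": 0,"tz": 0,"rx": 0,"ry": 0,"rz": 0},{"grip": 36,"tx": 0,"ty": 0,"tz": 0,"rx": 0,"ry": 0,"rz": 0},{"grip": 32,"tx": 0,"ty": 0,"tz": 0,"rx": 0,"ry": 0,"rz": 0},{"grip": 28,"tx": 0,"ty": 0,"tz": 0,"rx": 0,"ry": 0,"rz": 0},{"grip": 20,"tx": 0,"ty": 0,"tz": 0,"rx": 0,"ry": 0,"rz": 0},{"grip": 20,"tx": 0,"ty": 0,"tz": 0,"rx": 0,"ry": 0,"rz": 0},{"grip": 20,"tx": 0,"ty": 0,"tz": 0,"rx": 0,"ry": 0,"rz": 0},{"grip": 20,"tx": 0,"ty": 0,"tz": 0,"rx": 0,"ry": 0,"rz": 0}], "force": 30}}

```text
time_s: 5.2
tcp_pos: [652.7, 158.3, 55.4]
orientation: [-3.107, 0.468, -0.0]
wrist_force: [0.1, -0.2, 0.7]
opening: 0.347
```

Run:
```python
from plant import r
import cv2
f=r.grab_frame("side"); cv2.imwrite("pics/side3.png",cv2.resize(f["frame"][150:400,60:400],None,fx=2.2,fy=2.2,interpolation=2)[:,:,::-1])
```

```text
(no output)
```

View pics/side3.png

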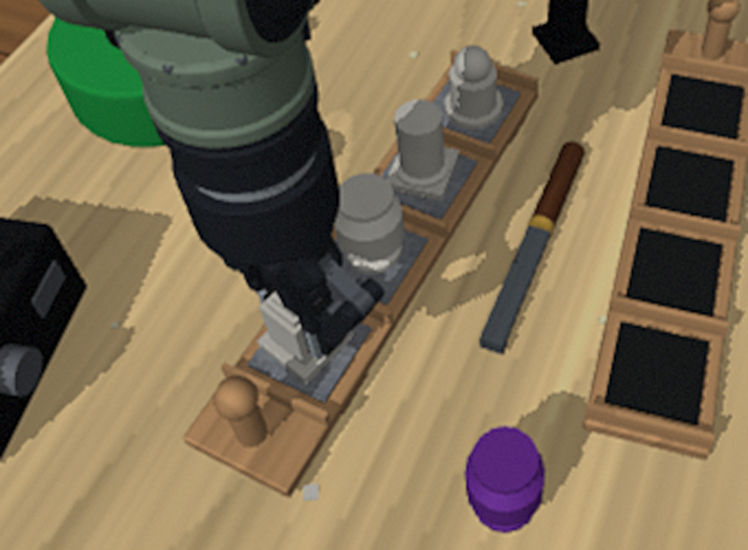

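{"method": "servo_tool", "body": {"rows": [{"grip": 20,"tx": 0,"ty": 0,"tz": 3,"rx": 0,"ry": 0,"rz": 0},{"grip": 20,"tx": 0,"ty": 0,"tz": 6,"rx": 0,"ry": 0,"rz": 0},{"grip": 20,"tx": 0,"ty": 0,"tz": 10,"rx": 0,"ry": 0,"rz": 0},{"grip": 20,"tx": 0,"ty": 0,"tz": 13,"rx": 0,"ry": 0,"rz": 0},{"grip": 20,"tx": 0,"ty": 0,"tz": 13,"rx": 0,"ry": 0,"rz": 0},{"grip": 20,"tx": 0,"ty": 0,"tz": 13,"rx": 0,"ry": 0,"rz": 0},{"grip": 20,"tx": 0,"ty": 0,"tz": 10,"rx": 0,"ry": 0,"rz": 0},{"grip": 20,"tx": 0,"ty": 0,"tz": 8,"rx": 0,"ry": 0,"rz": 0},{"grip": 20,"tx": 0,"ty": 0,"tz": 4,"rx": 0,"ry": 0,"rz": 0},{"grip": 20,"tx": 0,"ty": 0,"tz": 0,"rx": 0,"ry": 0,"rz": 0}]}}

```text
time_s: 6.25
tcp_pos: [652.9, 158.3, 135.9]
orientation: [-3.106, 0.468, -0.001]
wrist_force: [0.6, 0.3, -0.3]
opening: 0.348
```

Run:
```python
from plant import r
import cv2
f=r.grab_frame("side"); cv2.imwrite("pics/side4.png",cv2.resize(f["frame"][150:400,60:400],None,fx=2.2,fy=2.2,interpolation=2)[:,:,::-1])
```

```text
(no output)
```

View pics/side4.png

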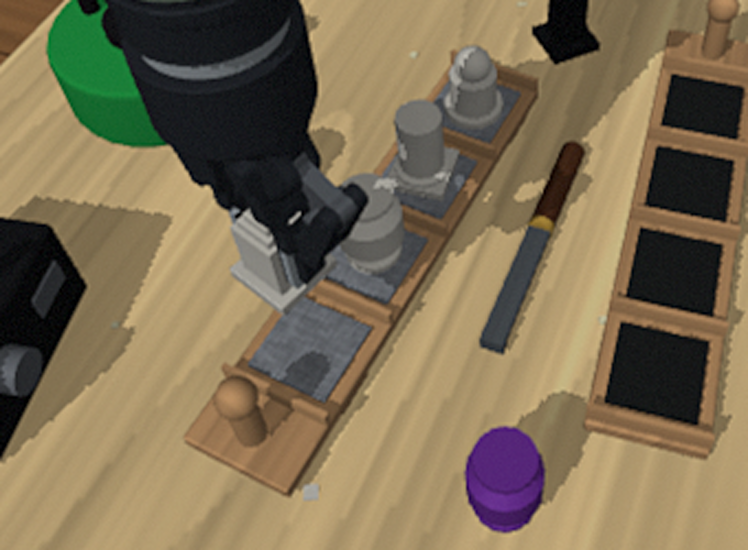

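{"method": "servo_tool", "body": {"rows": [{"grip": 20,"tx": -7.4,"ty": -11.3,"tz": 0,"rx": 0,"ry": 0,"rz": 0.04},{"grip": 20,"tx": -14.9,"ty": -22.6,"tz": 0,"rx": 0,"ry": 0,"rz": 0.04},{"grip": 20,"tx": -22.3,"ty": -33.8,"tz": 0,"rx": 0,"ry": 0,"rz": 0.04},{"grip": 20,"tx": -24.2,"ty": -36.7,"tz": 0,"rx": 0,"ry": 0,"rz": 0.04},{"grip": 20,"tx": -24.2,"ty": -36.7,"tz": 0,"rx": 0,"ry": 0,"rz": 0.04},{"grip": 20,"tx": -24.2,"ty": -36.7,"tz": 0,"rx": 0,"ry": 0,"rz": 0.04},{"grip": 20,"tx": -24.2,"ty": -36.7,"tz": 0,"rx": 0,"ry": 0,"rz": 0.04},{"grip": 20,"tx": -22.3,"ty": -33.8,"tz": 0,"rx": 0,"ry": 0,"rz": 0.04},{"grip": 20,"tx": -14.9,"ty": -22.6,"tz": 0,"rx": 0,"ry": 0,"rz": 0.04},{"grip": 20,"tx": -7.4,"ty": -11.3,"tz": 0,"rx": 0,"ry": 0,"rz": 0.04}]}}

```text
time_s: 7.3
tcp_pos: [464.7, -125.5, 134.8]
orientation: [-3.137, -0.157, 0.003]
wrist_force: [0.2, 0.1, -0.3]
opening: 0.348
```

{"method": "servo_tool", "body": {"rows": [{"grip": 20,"tx": 0,"ty": 0,"tz": 0,"rx": 0,"ry": 0,"rz": 0},{"grip": 20,"tx": 0,"ty": 0,"tz": 0,"rx": 0,"ry": 0,"rz": 0},{"grip": 20,"tx": 0,"ty": 0,"tz": -5,"rx": 0,"ry": 0,"rz": 0},{"grip": 20,"tx": 0,"ty": 0,"tz": -10,"rx": 0,"ry": 0,"rz": 0},{"grip": 20,"tx": 0,"ty": 0,"tz": -12,"rx": 0,"ry": 0,"rz": 0},{"grip": 20,"tx": 0,"ty": 0,"tz": -12,"rx": 0,"ry": 0,"rz": 0},{"grip": 20,"tx": 0,"ty": 0,"tz": -6,"rx": 0,"ry": 0,"rz": 0},{"grip": 20,"tx": 0,"ty": 0,"tz": 0,"rx": 0,"ry": 0,"rz": 0},{"grip": 20,"tx": 0,"ty": 0,"tz": 0,"rx": 0,"ry": 0,"rz": 0},{"grip": 20,"tx": 0,"ty": 0,"tz": 0,"rx": 0,"ry": 0,"rz": 0}]}}

```text
time_s: 8.3
tcp_pos: [467.0, -124.1, 90.7]
orientation: [3.137, 0.159, 0.001]
wrist_force: [-0.3, 0.7, -0.9]
opening: 0.351
```

Run:
```python
from plant import r
import cv2
print(r.sense()["orientation"])
f=r.grab_frame("side"); cv2.imwrite("pics/side5.png",cv2.resize(f["frame"][100:350,220:560],None,fx=2.2,fy=2.2,interpolation=2)[:,:,::-1])
```

```text
[3.13722514e+00 1.58602333e-01 1.15750744e-03]
```

View pics/side5.png

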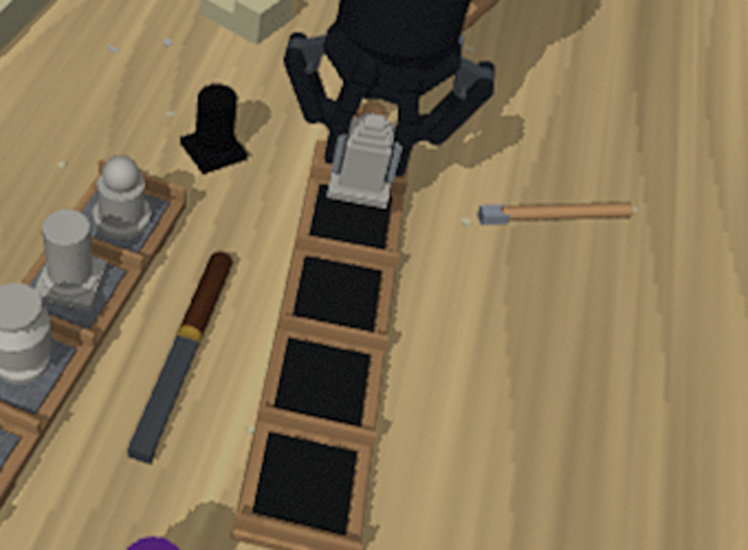

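{"method": "servo_tool", "body": {"rows": [{"grip": 20,"tx": 0,"ty": 0,"tz": -6,"rx": 0,"ry": 0,"rz": 0},{"grip": 20,"tx": 0,"ty": 0,"tz": -8,"rx": 0,"ry": 0,"rz": 0},{"grip": 20,"tx": 0,"ty": 0,"tz": -8,"rx": 0,"ry": 0,"rz": 0},{"grip": 20,"tx": 0,"ty": 0,"tz": -5,"rx": 0,"ry": 0,"rz": 0},{"grip": 20,"tx": 0,"ty": 0,"tz": -3,"rx": 0,"ry": 0,"rz": 0},{"grip": 20,"tx": 0,"ty": 0,"tz": -2,"rx": 0,"ry": 0,"rz": 0},{"grip": 20,"tx": 0,"ty": 0,"tz": -1,"rx": 0,"ry": 0,"rz": 0},{"grip": 20,"tx": 0,"ty": 0,"tz": -1,"rx": 0,"ry": 0,"rz": 0},{"grip": 20,"tx": 0,"ty": 0,"tz": -0.5,"rx": 0,"ry": 0,"rz": 0},{"grip": 20,"tx": 0,"ty": 0,"tz": 0,"rx": 0,"ry": 0,"rz": 0}]}}

```text
time_s: 9.35
tcp_pos: [466.7, -124.0, 55.9]
orientation: [3.137, 0.159, 0.0]
wrist_force: [0.3, 0.3, 0.0]
opening: 0.349
```

{"method": "servo_tool", "body": {"rows": [{"grip": 20,"tx": 0,"ty": 0,"tz": -0.4,"rx": 0,"ry": 0,"rz": 0},{"grip": 20,"tx": 0,"ty": 0,"tz": -0.2,"rx": 0,"ry": 0,"rz": 0},{"grip": 20,"tx": 0,"ty": 0,"tz": 0,"rx": 0,"ry": 0,"rz": 0},{"grip": 33,"tx": 0,"ty": 0,"tz": 0,"rx": 0,"ry": 0,"rz": 0},{"grip": 38,"tx": 0,"ty": 0,"tz": 0,"rx": 0,"ry": 0,"rz": 0},{"grip": 45,"tx": 0,"ty": 0,"tz": 0,"rx": 0,"ry": 0,"rz": 0},{"grip": 60,"tx": 0,"ty": 0,"tz": 0,"rx": 0,"ry": 0,"rz": 0},{"grip": 70,"tx": 0,"ty": 0,"tz": 0,"rx": 0,"ry": 0,"rz": 0},{"grip": 80,"tx": 0,"ty": 0,"tz": 0,"rx": 0,"ry": 0,"rz": 0},{"grip": 80,"tx": 0,"ty": 0,"tz": 0,"rx": 0,"ry": 0,"rz": 0}]}}

```text
time_s: 10.35
tcp_pos: [466.6, -123.9, 55.2]
orientation: [-3.138, -0.159, 0.0]
wrist_force: [0.2, 0.4, -0.2]
opening: 0.94
```

{"method": "servo_tool", "body": {"rows": [{"grip": 80,"tx": 0,"ty": 0,"tz": 3,"rx": 0,"ry": 0,"rz": 0},{"grip": 80,"tx": 0,"ty": 0,"tz": 8,"rx": 0,"ry": 0,"rz": 0},{"grip": 80,"tx": 0,"ty": 0,"tz": 12,"rx": 0,"ry": 0,"rz": 0},{"grip": 80,"tx": 0,"ty": 0,"tz": 15,"rx": 0,"ry": 0,"rz": 0},{"grip": 80,"tx": 0,"ty": 0,"tz": 15,"rx": 0,"ry": 0,"rz": 0},{"grip": 80,"tx": 0,"ty": 0,"tz": 15,"rx": 0,"ry": 0,"rz": 0},{"grip": 80,"tx": 0,"ty": 0,"tz": 15,"rx": 0,"ry": 0,"rz": 0},{"grip": 80,"tx": 0,"ty": 0,"tz": 5,"rx": 0,"ry": 0,"rz": 0},{"grip": 80,"tx": 0,"ty": 0,"tz": 0,"rx": 0,"ry": 0,"rz": 0},{"grip": 80,"tx": 0,"ty": 0,"tz": 0,"rx": 0,"ry": 0,"rz": 0}]}}

```text
time_s: 11.35
tcp_pos: [466.4, -123.8, 143.1]
orientation: [-3.138, -0.159, 0.0]
wrist_force: [0.3, -0.3, 0.0]
opening: 0.94
```

Run:
```python
from plant import r
import cv2
print(r.sense()["tcp_pos"])
f=r.grab_frame("side"); cv2.imwrite("pics/side6.png",cv2.resize(f["frame"][100:350,130:470],None,fx=2.2,fy=2.2,interpolation=2)[:,:,::-1])
```

```text
[ 466.42375116 -123.84434302  143.08038371]
```

View pics/side6.png

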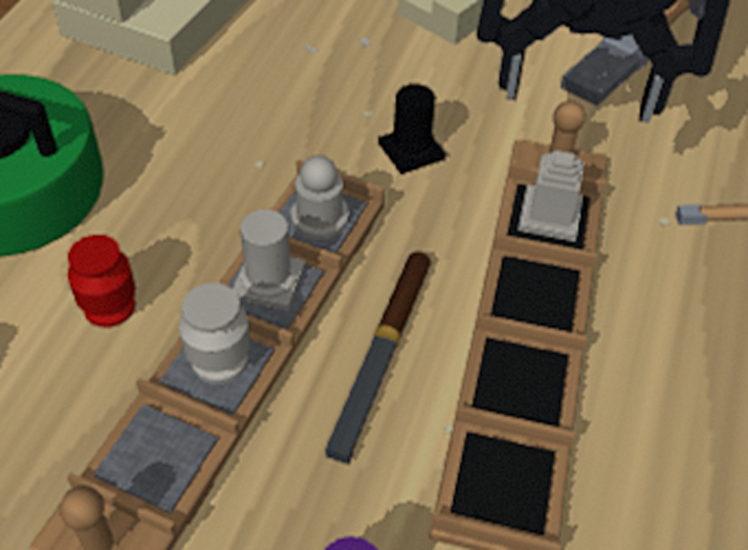

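{"method": "servo_tool", "body": {"rows": [{"grip": 80,"tx": 7.0,"ty": 8.2,"tz": 0,"rx": 0,"ry": 0,"rz": 0},{"grip": 80,"tx": 14.1,"ty": 16.5,"tz": 0,"rx": 0,"ry": 0,"rz": 0},{"grip": 80,"tx": 21.1,"ty": 24.7,"tz": 0,"rx": 0,"ry": 0,"rz": 0},{"grip": 80,"tx": 22.9,"ty": 26.8,"tz": 0,"rx": 0,"ry": 0,"rz": 0},{"grip": 80,"tx": 22.9,"ty": 26.8,"tz": 0,"rx": 0,"ry": 0,"rz": 0},{"grip": 80,"tx": 22.9,"ty": 26.8,"tz": 0,"rx": 0,"ry": 0,"rz": 0},{"grip": 80,"tx": 22.9,"ty": 26.8,"tz": 0,"rx": 0,"ry": 0,"rz": 0},{"grip": 80,"tx": 21.1,"ty": 24.7,"tz": 0,"rx": 0,"ry": 0,"rz": 0},{"grip": 80,"tx": 14.1,"ty": 16.5,"tz": 0,"rx": 0,"ry": 0,"rz": 0},{"grip": 80,"tx": 7.0,"ty": 8.2,"tz": 0,"rx": 0,"ry": 0,"rz": 0}]}}

```text
time_s: 12.4
tcp_pos: [643.4, 84.5, 142.1]
orientation: [-3.137, -0.162, 0.001]
wrist_force: [-0.2, -0.8, 1.8]
opening: 0.936
```

{"method": "servo_tool", "body": {"rows": [{"grip": 80,"tx": 0,"ty": 0,"tz": 0,"rx": 0,"ry": 0,"rz": 0},{"grip": 80,"tx": 0,"ty": 0,"tz": 0,"rx": 0,"ry": 0,"rz": 0},{"grip": 80,"tx": 0,"ty": 0,"tz": -6,"rx": 0,"ry": 0,"rz": 0},{"grip": 80,"tx": 0,"ty": 0,"tz": -12,"rx": 0,"ry": 0,"rz": 0},{"grip": 80,"tx": 0,"ty": 0,"tz": -12,"rx": 0,"ry": 0,"rz": 0},{"grip": 80,"tx": 0,"ty": 0,"tz": -6,"rx": 0,"ry": 0,"rz": 0},{"grip": 80,"tx": 0,"ty": 0,"tz": 0,"rx": 0,"ry": 0,"rz": 0},{"grip": 80,"tx": 0,"ty": 0,"tz": 0,"rx": 0,"ry": 0,"rz": 0},{"grip": 80,"tx": 0,"ty": 0,"tz": 0,"rx": 0,"ry": 0,"rz": 0},{"grip": 80,"tx": 0,"ty": 0,"tz": 0,"rx": 0,"ry": 0,"rz": 0}]}}

```text
time_s: 13.4
tcp_pos: [643.1, 82.1, 107.7]
orientation: [3.138, 0.159, 0.002]
wrist_force: [0.4, 0.1, -0.2]
opening: 0.937
```

Run:
```python
from plant import r
import cv2
print(r.sense()["tcp_pos"])
f=r.grab_frame("side"); cv2.imwrite("pics/side7.png",cv2.resize(f["frame"][100:350,130:470],None,fx=2.2,fy=2.2,interpolation=2)[:,:,::-1])
f=r.grab_frame("top"); cv2.imwrite("pics/top7.png",f["frame"][:,:,::-1])
```

```text
[643.0700485   82.10702086 107.72721737]
```

View pics/side7.png

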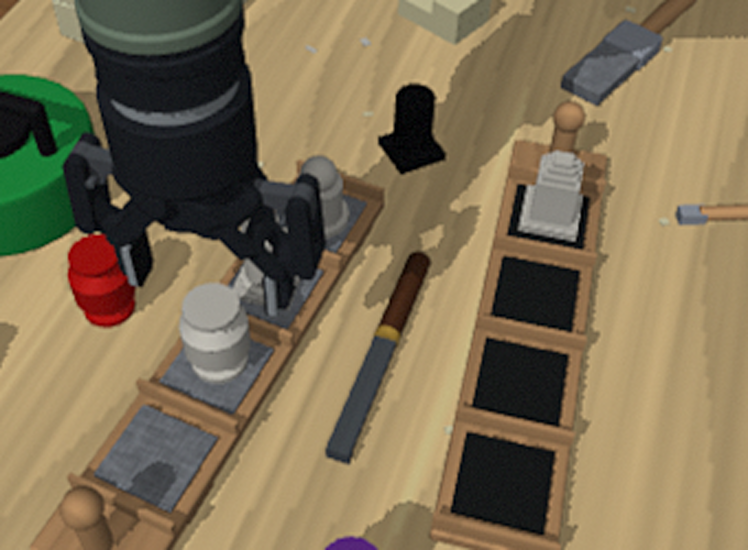

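View pics/top7.png

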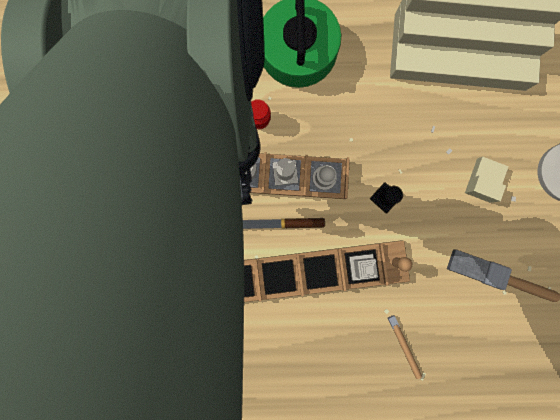

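{"method": "servo_tool", "body": {"rows": [{"grip": 80,"tx": 0,"ty": 0,"tz": -6,"rx": 0,"ry": 0,"rz": 0},{"grip": 80,"tx": 0,"ty": 0,"tz": -10,"rx": 0,"ry": 0,"rz": 0},{"grip": 80,"tx": 0,"ty": 0,"tz": -12,"rx": 0,"ry": 0,"rz": 0},{"grip": 80,"tx": 0,"ty": 0,"tz": -12,"rx": 0,"ry": 0,"rz": 0},{"grip": 80,"tx": 0,"ty": 0,"tz": -8,"rx": 0,"ry": 0,"rz": 0},{"grip": 80,"tx": 0,"ty": 0,"tz": -5,"rx": 0,"ry": 0,"rz": 0},{"grip": 80,"tx": 0,"ty": 0,"tz": -2,"rx": 0,"ry": 0,"rz": 0},{"grip": 80,"tx": 0,"ty": 0,"tz": 0,"rx": 0,"ry": 0,"rz": 0},{"grip": 60,"tx": 0,"ty": 0,"tz": 0,"rx": 0,"ry": 0,"rz": 0},{"grip": 55,"tx": 0,"ty": 0,"tz": 0,"rx": 0,"ry": 0,"rz": 0}]}}

```text
time_s: 14.5
tcp_pos: [643.1, 82.1, 52.8]
orientation: [3.138, 0.159, 0.002]
wrist_force: [0.9, -0.5, -0.7]
opening: 0.648
```

{"method": "servo_tool", "body": {"rows": [{"grip": 52,"tx": 0,"ty": 0,"tz": 0,"rx": 0,"ry": 0,"rz": 0},{"grip": 49,"tx": 0,"ty": 0,"tz": 0,"rx": 0,"ry": 0,"rz": 0},{"grip": 46,"tx": 0,"ty": 0,"tz": 0,"rx": 0,"ry": 0,"rz": 0},{"grip": 43,"tx": 0,"ty": 0,"tz": 0,"rx": 0,"ry": 0,"rz": 0},{"grip": 40,"tx": 0,"ty": 0,"tz": 0,"rx": 0,"ry": 0,"rz": 0},{"grip": 34,"tx": 0,"ty": 0,"tz": 0,"rx": 0,"ry": 0,"rz": 0},{"grip": 34,"tx": 0,"ty": 0,"tz": 0,"rx": 0,"ry": 0,"rz": 0},{"grip": 34,"tx": 0,"ty": 0,"tz": 0,"rx": 0,"ry": 0,"rz": 0},{"grip": 34,"tx": 0,"ty": 0,"tz": 0,"rx": 0,"ry": 0,"rz": 0},{"grip": 34,"tx": 0,"ty": 0,"tz": 0,"rx": 0,"ry": 0,"rz": 0}]}}

```text
time_s: 15.5
tcp_pos: [642.7, 82.1, 52.5]
orientation: [3.138, 0.159, 0.001]
wrist_force: [-1.5, -0.6, 5.0]
opening: 0.506
```

Run:
```python
from plant import r
import cv2
f=r.grab_frame("side"); cv2.imwrite("pics/side8.png",cv2.resize(f["frame"][150:350,130:400],None,fx=2.7,fy=2.7,interpolation=2)[:,:,::-1])
```

```text
(no output)
```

View pics/side8.png

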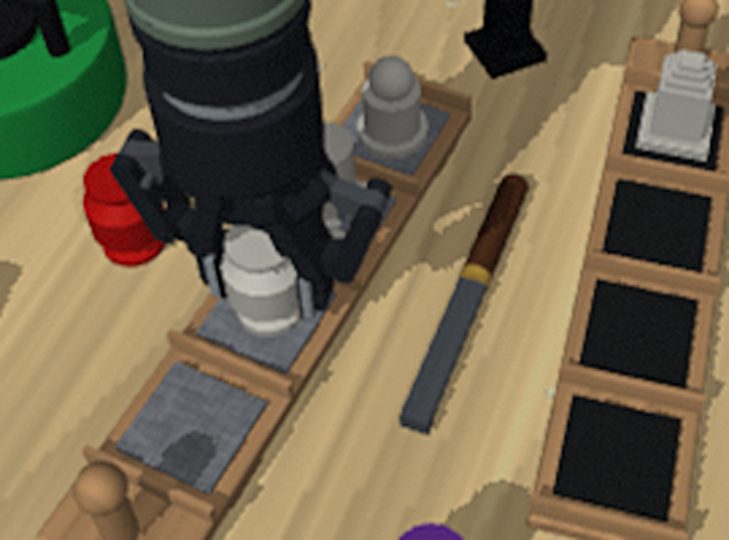

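{"method": "servo_tool", "body": {"rows": [{"grip": 34,"tx": 0,"ty": 0,"tz": 1,"rx": 0,"ry": 0,"rz": 0},{"grip": 34,"tx": 0,"ty": 0,"tz": 3,"rx": 0,"ry": 0,"rz": 0},{"grip": 34,"tx": 0,"ty": 0,"tz": 8,"rx": 0,"ry": 0,"rz": 0},{"grip": 34,"tx": 0,"ty": 0,"tz": 13,"rx": 0,"ry": 0,"rz": 0},{"grip": 34,"tx": 0,"ty": 0,"tz": 14,"rx": 0,"ry": 0,"rz": 0},{"grip": 34,"tx": 0,"ty": 0,"tz": 14,"rx": 0,"ry": 0,"rz": 0},{"grip": 34,"tx": 0,"ty": 0,"tz": 14,"rx": 0,"ry": 0,"rz": 0},{"grip": 34,"tx": 0,"ty": 0,"tz": 10,"rx": 0,"ry": 0,"rz": 0},{"grip": 34,"tx": 0,"ty": 0,"tz": 5,"rx": 0,"ry": 0,"rz": 0},{"grip": 34,"tx": 0,"ty": 0,"tz": 0,"rx": 0,"ry": 0,"rz": 0}], "force": 30}}

```text
time_s: 16.55
tcp_pos: [643.1, 82.1, 135.2]
orientation: [3.137, 0.159, 0.002]
wrist_force: [0.2, 0.2, -0.5]
opening: 0.505
```

Run:
```python
from plant import r
import cv2
print(r.sense()["tcp_pos"])
f=r.grab_frame("side"); cv2.imwrite("pics/side9.png",cv2.resize(f["frame"][120:320,130:400],None,fx=2.7,fy=2.7,interpolation=2)[:,:,::-1])
```

```text
[643.12532149  82.09706392 135.20908699]
```

View pics/side9.png

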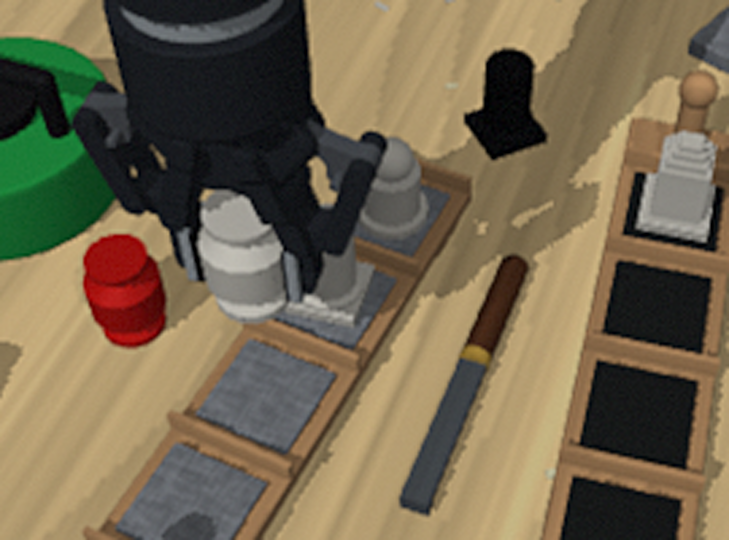

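{"method": "servo_tool", "body": {"rows": [{"grip": 34,"tx": -7.4,"ty": -5.3,"tz": 0,"rx": 0,"ry": 0,"rz": 0},{"grip": 34,"tx": -14.8,"ty": -10.5,"tz": 0,"rx": 0,"ry": 0,"rz": 0},{"grip": 34,"tx": -22.1,"ty": -15.8,"tz": 0,"rx": 0,"ry": 0,"rz": 0},{"grip": 34,"tx": -24,"ty": -17.1,"tz": 0,"rx": 0,"ry": 0,"rz": 0},{"grip": 34,"tx": -24,"ty": -17.1,"tz": 0,"rx": 0,"ry": 0,"rz": 0},{"grip": 34,"tx": -24,"ty": -17.1,"tz": 0,"rx": 0,"ry": 0,"rz": 0},{"grip": 34,"tx": -24,"ty": -17.1,"tz": 0,"rx": 0,"ry": 0,"rz": 0},{"grip": 34,"tx": -22.1,"ty": -15.8,"tz": 0,"rx": 0,"ry": 0,"rz": 0},{"grip": 34,"tx": -14.8,"ty": -10.5,"tz": 0,"rx": 0,"ry": 0,"rz": 0},{"grip": 34,"tx": -7.4,"ty": -5.3,"tz": 0,"rx": 0,"ry": 0,"rz": 0}]}}

```text
time_s: 17.6
tcp_pos: [455.5, -50.1, 133.6]
orientation: [-3.137, -0.156, 0.004]
wrist_force: [-0.8, 0.5, -1.0]
opening: 0.507
```

{"method": "servo_tool", "body": {"rows": [{"grip": 34,"tx": 0,"ty": 0,"tz": 0,"rx": 0,"ry": 0,"rz": 0},{"grip": 34,"tx": 0,"ty": 0,"tz": 0,"rx": 0,"ry": 0,"rz": 0},{"grip": 34,"tx": 0,"ty": 0,"tz": -5,"rx": 0,"ry": 0,"rz": 0},{"grip": 34,"tx": 0,"ty": 0,"tz": -12,"rx": 0,"ry": 0,"rz": 0},{"grip": 34,"tx": 0,"ty": 0,"tz": -14,"rx": 0,"ry": 0,"rz": 0},{"grip": 34,"tx": 0,"ty": 0,"tz": -12,"rx": 0,"ry": 0,"rz": 0},{"grip": 34,"tx": 0,"ty": 0,"tz": -6,"rx": 0,"ry": 0,"rz": 0},{"grip": 34,"tx": 0,"ty": 0,"tz": 0,"rx": 0,"ry": 0,"rz": 0},{"grip": 34,"tx": 0,"ty": 0,"tz": 0,"rx": 0,"ry": 0,"rz": 0},{"grip": 34,"tx": 0,"ty": 0,"tz": 0,"rx": 0,"ry": 0,"rz": 0}]}}

```text
time_s: 18.6
tcp_pos: [458.6, -49.5, 85.6]
orientation: [3.137, 0.159, 0.001]
wrist_force: [-0.9, 0.8, -1.3]
opening: 0.508
```

Run:
```python
from plant import r
import cv2
print(r.sense()["tcp_pos"])
f=r.grab_frame("side"); cv2.imwrite("pics/side10.png",cv2.resize(f["frame"][120:320,230:500],None,fx=2.7,fy=2.7,interpolation=2)[:,:,::-1])
```

```text
[458.59271703 -49.5287618   85.62525901]
```

View pics/side10.png

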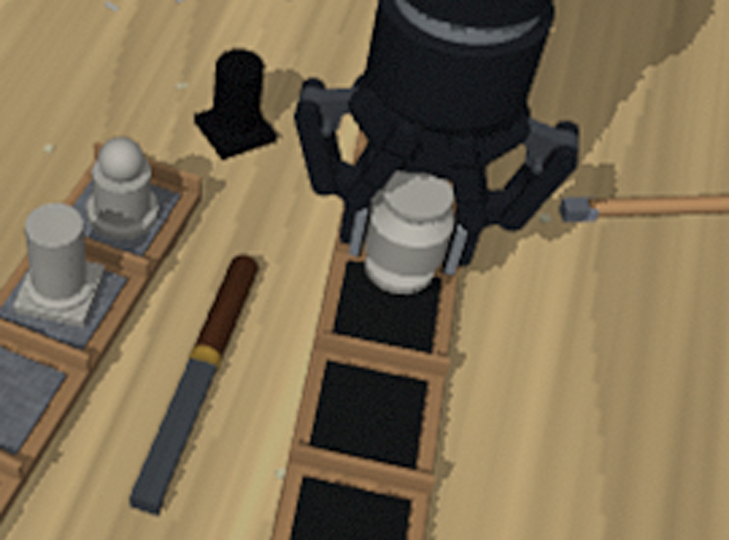

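{"method": "servo_tool", "body": {"rows": [{"grip": 34,"tx": 0,"ty": 0,"tz": -6,"rx": 0,"ry": 0,"rz": 0},{"grip": 34,"tx": 0,"ty": 0,"tz": -8,"rx": 0,"ry": 0,"rz": 0},{"grip": 34,"tx": 0,"ty": 0,"tz": -8,"rx": 0,"ry": 0,"rz": 0},{"grip": 34,"tx": 0,"ty": 0,"tz": -5,"rx": 0,"ry": 0,"rz": 0},{"grip": 34,"tx": 0,"ty": 0,"tz": -3,"rx": 0,"ry": 0,"rz": 0},{"grip": 34,"tx": 0,"ty": 0,"tz": -1,"rx": 0,"ry": 0,"rz": 0},{"grip": 34,"tx": 0,"ty": 0,"tz": -1,"rx": 0,"ry": 0,"rz": 0},{"grip": 34,"tx": 0,"ty": 0,"tz": -0.5,"rx": 0,"ry": 0,"rz": 0},{"grip": 34,"tx": 0,"ty": 0,"tz": -0.3,"rx": 0,"ry": 0,"rz": 0},{"grip": 34,"tx": 0,"ty": 0,"tz": 0,"rx": 0,"ry": 0,"rz": 0}]}}

```text
time_s: 19.65
tcp_pos: [458.2, -49.6, 52.5]
orientation: [3.137, 0.159, 0.001]
wrist_force: [-0.3, -0.4, -0.9]
opening: 0.507
```

{"method": "servo_tool", "body": {"rows": [{"grip": 34,"tx": 0,"ty": 0,"tz": -0.4,"rx": 0,"ry": 0,"rz": 0},{"grip": 34,"tx": 0,"ty": 0,"tz": -0.3,"rx": 0,"ry": 0,"rz": 0},{"grip": 34,"tx": 0,"ty": 0,"tz": 0,"rx": 0,"ry": 0,"rz": 0},{"grip": 46,"tx": 0,"ty": 0,"tz": 0,"rx": 0,"ry": 0,"rz": 0},{"grip": 50,"tx": 0,"ty": 0,"tz": 0,"rx": 0,"ry": 0,"rz": 0},{"grip": 56,"tx": 0,"ty": 0,"tz": 0,"rx": 0,"ry": 0,"rz": 0},{"grip": 65,"tx": 0,"ty": 0,"tz": 0,"rx": 0,"ry": 0,"rz": 0},{"grip": 80,"tx": 0,"ty": 0,"tz": 0,"rx": 0,"ry": 0,"rz": 0},{"grip": 80,"tx": 0,"ty": 0,"tz": 0,"rx": 0,"ry": 0,"rz": 0},{"grip": 80,"tx": 0,"ty": 0,"tz": 0,"rx": 0,"ry": 0,"rz": 0}]}}

```text
time_s: 20.65
tcp_pos: [458.0, -49.5, 51.6]
orientation: [-3.138, -0.159, 0.0]
wrist_force: [0.1, 0.8, 0.4]
opening: 0.934
```

{"method": "servo_tool", "body": {"rows": [{"grip": 80,"tx": 0,"ty": 0,"tz": 3,"rx": 0,"ry": 0,"rz": 0},{"grip": 80,"tx": 0,"ty": 0,"tz": 8,"rx": 0,"ry": 0,"rz": 0},{"grip": 80,"tx": 0,"ty": 0,"tz": 12,"rx": 0,"ry": 0,"rz": 0},{"grip": 80,"tx": 0,"ty": 0,"tz": 15,"rx": 0,"ry": 0,"rz": 0},{"grip": 80,"tx": 0,"ty": 0,"tz": 15,"rx": 0,"ry": 0,"rz": 0},{"grip": 80,"tx": 0,"ty": 0,"tz": 15,"rx": 0,"ry": 0,"rz": 0},{"grip": 80,"tx": 0,"ty": 0,"tz": 15,"rx": 0,"ry": 0,"rz": 0},{"grip": 80,"tx": 0,"ty": 0,"tz": 7,"rx": 0,"ry": 0,"rz": 0},{"grip": 80,"tx": 0,"ty": 0,"tz": 0,"rx": 0,"ry": 0,"rz": 0},{"grip": 80,"tx": 0,"ty": 0,"tz": 0,"rx": 0,"ry": 0,"rz": 0}]}}

```text
time_s: 21.65
tcp_pos: [457.9, -49.5, 141.5]
orientation: [-3.138, -0.158, 0.0]
wrist_force: [-0.7, 0.6, -0.2]
opening: 0.937
```

Run:
```python
from plant import r
import cv2
print(r.sense()["tcp_pos"])
f=r.grab_frame("side"); cv2.imwrite("pics/side11.png",cv2.resize(f["frame"][120:320,200:470],None,fx=2.7,fy=2.7,interpolation=2)[:,:,::-1])
```

```text
[457.85653903 -49.49491341 141.53645673]
```

View pics/side11.png

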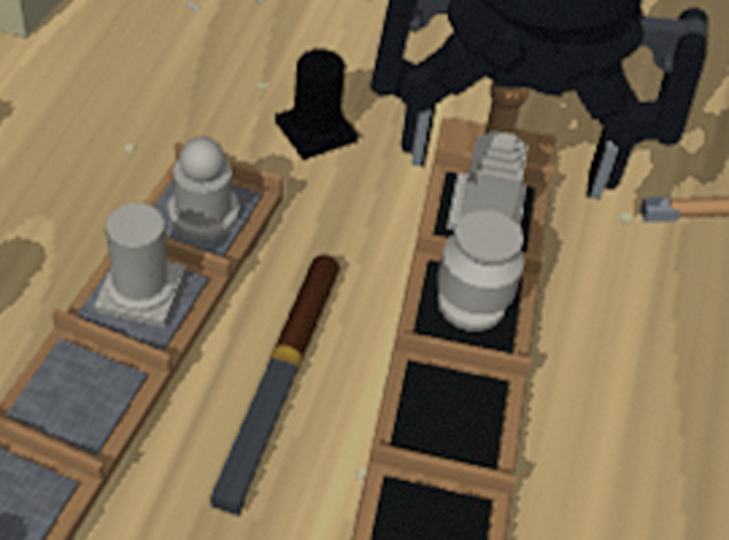

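{"method": "servo_tool", "body": {"rows": [{"grip": 80,"tx": 7.2,"ty": 2.4,"tz": 0,"rx": 0,"ry": 0,"rz": 0},{"grip": 80,"tx": 14.4,"ty": 4.8,"tz": 0,"rx": 0,"ry": 0,"rz": 0},{"grip": 80,"tx": 21.6,"ty": 7.2,"tz": 0,"rx": 0,"ry": 0,"rz": 0},{"grip": 80,"tx": 23.3,"ty": 7.8,"tz": 0,"rx": 0,"ry": 0,"rz": 0},{"grip": 80,"tx": 23.3,"ty": 7.8,"tz": 0,"rx": 0,"ry": 0,"rz": 0},{"grip": 80,"tx": 23.3,"ty": 7.8,"tz": 0,"rx": 0,"ry": 0,"rz": 0},{"grip": 80,"tx": 23.3,"ty": 7.8,"tz": 0,"rx": 0,"ry": 0,"rz": 0},{"grip": 80,"tx": 21.6,"ty": 7.2,"tz": 0,"rx": 0,"ry": 0,"rz": 0},{"grip": 80,"tx": 14.4,"ty": 4.8,"tz": 0,"rx": 0,"ry": 0,"rz": 0},{"grip": 80,"tx": 7.2,"ty": 2.4,"tz": 0,"rx": 0,"ry": 0,"rz": 0}]}}

```text
time_s: 22.7
tcp_pos: [638.8, 11.3, 140.5]
orientation: [-3.137, -0.16, 0.001]
wrist_force: [-0.4, 0.1, -0.3]
opening: 0.94
```

{"method": "servo_tool", "body": {"rows": [{"grip": 80,"tx": 0,"ty": 0,"tz": 0,"rx": 0,"ry": 0,"rz": 0},{"grip": 80,"tx": 0,"ty": 0,"tz": 0,"rx": 0,"ry": 0,"rz": 0},{"grip": 80,"tx": 0,"ty": 0,"tz": -6,"rx": 0,"ry": 0,"rz": 0},{"grip": 80,"tx": 0,"ty": 0,"tz": -12,"rx": 0,"ry": 0,"rz": 0},{"grip": 80,"tx": 0,"ty": 0,"tz": -12,"rx": 0,"ry": 0,"rz": 0},{"grip": 80,"tx": 0,"ty": 0,"tz": -6,"rx": 0,"ry": 0,"rz": 0},{"grip": 80,"tx": 0,"ty": 0,"tz": 0,"rx": 0,"ry": 0,"rz": 0},{"grip": 80,"tx": 0,"ty": 0,"tz": 0,"rx": 0,"ry": 0,"rz": 0},{"grip": 80,"tx": 0,"ty": 0,"tz": 0,"rx": 0,"ry": 0,"rz": 0},{"grip": 80,"tx": 0,"ty": 0,"tz": 0,"rx": 0,"ry": 0,"rz": 0}]}}

```text
time_s: 23.7
tcp_pos: [638.0, 10.4, 106.2]
orientation: [3.137, 0.159, 0.002]
wrist_force: [-0.5, 0.0, 0.0]
opening: 0.942
```

Run:
```python
from plant import r
import cv2
print(r.sense()["tcp_pos"])
f=r.grab_frame("side"); cv2.imwrite("pics/side12.png",cv2.resize(f["frame"][120:320,150:420],None,fx=2.7,fy=2.7,interpolation=2)[:,:,::-1])
```

```text
[638.0413684   10.44821589 106.21347661]
```

View pics/side12.png

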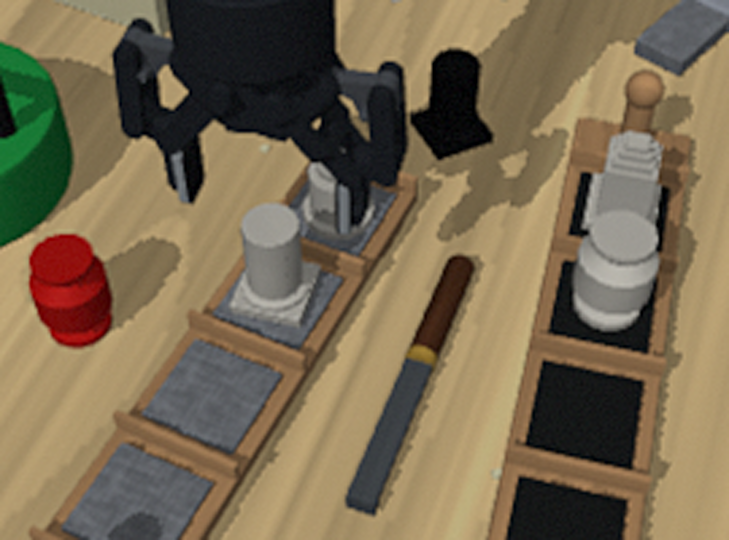

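{"method": "servo_tool", "body": {"rows": [{"grip": 80,"tx": 0,"ty": 0,"tz": -6,"rx": 0,"ry": 0,"rz": 0},{"grip": 80,"tx": 0,"ty": 0,"tz": -10,"rx": 0,"ry": 0,"rz": 0},{"grip": 80,"tx": 0,"ty": 0,"tz": -12,"rx": 0,"ry": 0,"rz": 0},{"grip": 80,"tx": 0,"ty": 0,"tz": -10,"rx": 0,"ry": 0,"rz": 0},{"grip": 80,"tx": 0,"ty": 0,"tz": -7,"rx": 0,"ry": 0,"rz": 0},{"grip": 80,"tx": 0,"ty": 0,"tz": -4,"rx": 0,"ry": 0,"rz": 0},{"grip": 80,"tx": 0,"ty": 0,"tz": -1,"rx": 0,"ry": 0,"rz": 0},{"grip": 80,"tx": 0,"ty": 0,"tz": 0,"rx": 0,"ry": 0,"rz": 0},{"grip": 50,"tx": 0,"ty": 0,"tz": 0,"rx": 0,"ry": 0,"rz": 0},{"grip": 45,"tx": 0,"ty": 0,"tz": 0,"rx": 0,"ry": 0,"rz": 0}]}}

```text
time_s: 24.75
tcp_pos: [638.0, 10.4, 56.2]
orientation: [3.137, 0.159, 0.001]
wrist_force: [0.6, -0.6, -0.2]
opening: 0.619
```

{"method": "servo_tool", "body": {"rows": [{"grip": 42,"tx": 0,"ty": 0,"tz": 0,"rx": 0,"ry": 0,"rz": 0},{"grip": 39,"tx": 0,"ty": 0,"tz": 0,"rx": 0,"ry": 0,"rz": 0},{"grip": 36,"tx": 0,"ty": 0,"tz": 0,"rx": 0,"ry": 0,"rz": 0},{"grip": 33,"tx": 0,"ty": 0,"tz": 0,"rx": 0,"ry": 0,"rz": 0},{"grip": 30,"tx": 0,"ty": 0,"tz": 0,"rx": 0,"ry": 0,"rz": 0},{"grip": 22,"tx": 0,"ty": 0,"tz": 0,"rx": 0,"ry": 0,"rz": 0},{"grip": 22,"tx": 0,"ty": 0,"tz": 0,"rx": 0,"ry": 0,"rz": 0},{"grip": 22,"tx": 0,"ty": 0,"tz": 0,"rx": 0,"ry": 0,"rz": 0},{"grip": 22,"tx": 0,"ty": 0,"tz": 0,"rx": 0,"ry": 0,"rz": 0},{"grip": 22,"tx": 0,"ty": 0,"tz": 0,"rx": 0,"ry": 0,"rz": 0}]}}

```text
time_s: 25.75
tcp_pos: [637.8, 10.4, 55.9]
orientation: [3.138, 0.158, 0.001]
wrist_force: [-0.6, 0.1, 3.4]
opening: 0.367
```

Run:
```python
from plant import r
import cv2
f=r.grab_frame("side"); cv2.imwrite("pics/side13.png",cv2.resize(f["frame"][120:320,150:420],None,fx=2.7,fy=2.7,interpolation=2)[:,:,::-1])
```

```text
(no output)
```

View pics/side13.png

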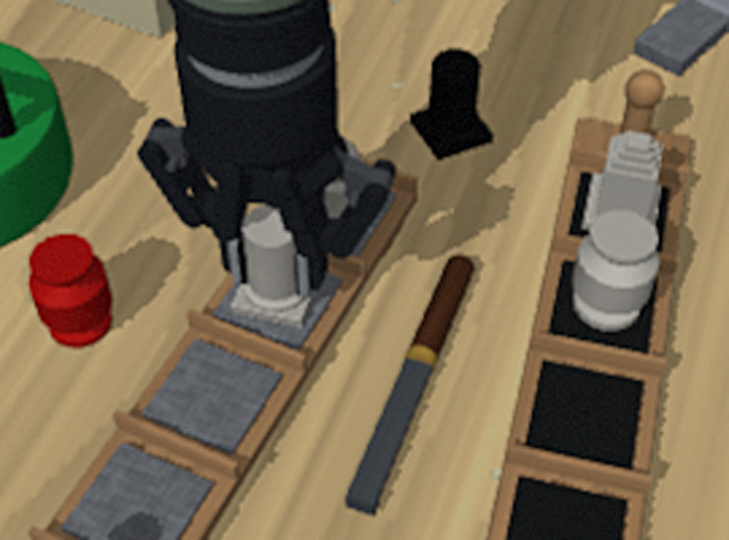

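{"method": "servo_tool", "body": {"rows": [{"grip": 22,"tx": 0,"ty": 0,"tz": 1,"rx": 0,"ry": 0,"rz": 0},{"grip": 22,"tx": 0,"ty": 0,"tz": 3,"rx": 0,"ry": 0,"rz": 0},{"grip": 22,"tx": 0,"ty": 0,"tz": 8,"rx": 0,"ry": 0,"rz": 0},{"grip": 22,"tx": 0,"ty": 0,"tz": 13,"rx": 0,"ry": 0,"rz": 0},{"grip": 22,"tx": 0,"ty": 0,"tz": 14,"rx": 0,"ry": 0,"rz": 0},{"grip": 22,"tx": 0,"ty": 0,"tz": 14,"rx": 0,"ry": 0,"rz": 0},{"grip": 22,"tx": 0,"ty": 0,"tz": 14,"rx": 0,"ry": 0,"rz": 0},{"grip": 22,"tx": 0,"ty": 0,"tz": 10,"rx": 0,"ry": 0,"rz": 0},{"grip": 22,"tx": 0,"ty": 0,"tz": 5,"rx": 0,"ry": 0,"rz": 0},{"grip": 22,"tx": 0,"ty": 0,"tz": 0,"rx": 0,"ry": 0,"rz": 0}]}}

```text
time_s: 26.8
tcp_pos: [638.1, 10.4, 138.7]
orientation: [3.137, 0.159, 0.002]
wrist_force: [-0.4, -0.4, -0.2]
opening: 0.366
```

{"method": "servo_tool", "body": {"rows": [{"grip": 22,"tx": -7.5,"ty": 0.6,"tz": 0,"rx": 0,"ry": 0,"rz": 0},{"grip": 22,"tx": -14.9,"ty": 1.2,"tz": 0,"rx": 0,"ry": 0,"rz": 0},{"grip": 22,"tx": -22.4,"ty": 1.8,"tz": 0,"rx": 0,"ry": 0,"rz": 0},{"grip": 22,"tx": -24.3,"ty": 2,"tz": 0,"rx": 0,"ry": 0,"rz": 0},{"grip": 22,"tx": -24.3,"ty": 2,"tz": 0,"rx": 0,"ry": 0,"rz": 0},{"grip": 22,"tx": -24.3,"ty": 2,"tz": 0,"rx": 0,"ry": 0,"rz": 0},{"grip": 22,"tx": -24.3,"ty": 2,"tz": 0,"rx": 0,"ry": 0,"rz": 0},{"grip": 22,"tx": -22.4,"ty": 1.8,"tz": 0,"rx": 0,"ry": 0,"rz": 0},{"grip": 22,"tx": -14.9,"ty": 1.2,"tz": 0,"rx": 0,"ry": 0,"rz": 0},{"grip": 22,"tx": -7.5,"ty": 0.6,"tz": 0,"rx": 0,"ry": 0,"rz": 0}]}}

```text
time_s: 27.8
tcp_pos: [448.1, 26.0, 136.9]
orientation: [-3.137, -0.159, 0.004]
wrist_force: [0.3, -0.5, -0.2]
opening: 0.367
```

{"method": "servo_tool", "body": {"rows": [{"grip": 22,"tx": 0,"ty": 0,"tz": 0,"rx": 0,"ry": 0,"rz": 0},{"grip": 22,"tx": 0,"ty": 0,"tz": 0,"rx": 0,"ry": 0,"rz": 0},{"grip": 22,"tx": 0,"ty": 0,"tz": -5,"rx": 0,"ry": 0,"rz": 0},{"grip": 22,"tx": 0,"ty": 0,"tz": -12,"rx": 0,"ry": 0,"rz": 0},{"grip": 22,"tx": 0,"ty": 0,"tz": -14,"rx": 0,"ry": 0,"rz": 0},{"grip": 22,"tx": 0,"ty": 0,"tz": -12,"rx": 0,"ry": 0,"rz": 0},{"grip": 22,"tx": 0,"ty": 0,"tz": -6,"rx": 0,"ry": 0,"rz": 0},{"grip": 22,"tx": 0,"ty": 0,"tz": 0,"rx": 0,"ry": 0,"rz": 0},{"grip": 22,"tx": 0,"ty": 0,"tz": 0,"rx": 0,"ry": 0,"rz": 0},{"grip": 22,"tx": 0,"ty": 0,"tz": 0,"rx": 0,"ry": 0,"rz": 0}]}}

```text
time_s: 28.8
tcp_pos: [451.4, 25.6, 89.1]
orientation: [3.137, 0.159, 0.002]
wrist_force: [-0.4, 1.0, -0.6]
opening: 0.366
```

Run:
```python
from plant import r
import cv2
print(r.sense()["tcp_pos"])
f=r.grab_frame("side"); cv2.imwrite("pics/side14.png",cv2.resize(f["frame"][120:340,220:490],None,fx=2.7,fy=2.7,interpolation=2)[:,:,::-1])
```

```text
[451.42249527  25.62548678  89.14038002]
```

View pics/side14.png

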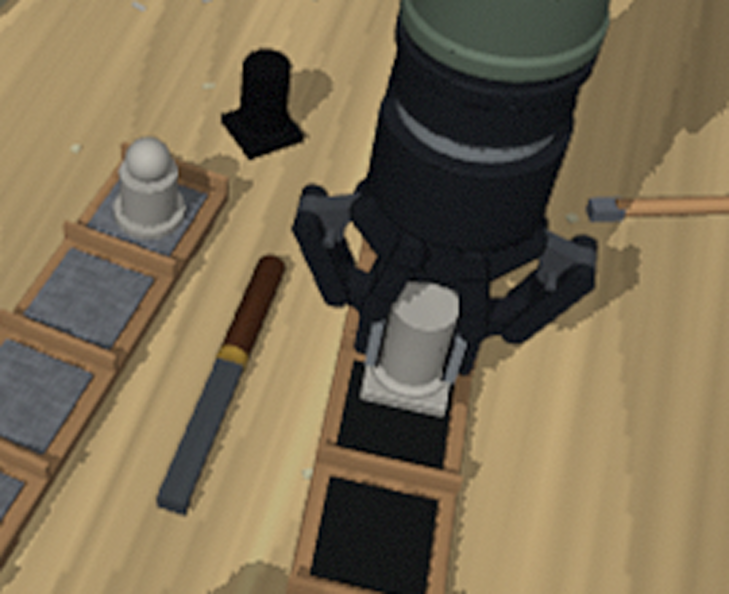

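{"method": "servo_tool", "body": {"rows": [{"grip": 22,"tx": 0,"ty": 0,"tz": -6,"rx": 0,"ry": 0,"rz": 0},{"grip": 22,"tx": 0,"ty": 0,"tz": -8,"rx": 0,"ry": 0,"rz": 0},{"grip": 22,"tx": 0,"ty": 0,"tz": -8,"rx": 0,"ry": 0,"rz": 0},{"grip": 22,"tx": 0,"ty": 0,"tz": -5,"rx": 0,"ry": 0,"rz": 0},{"grip": 22,"tx": 0,"ty": 0,"tz": -3,"rx": 0,"ry": 0,"rz": 0},{"grip": 22,"tx": 0,"ty": 0,"tz": -1,"rx": 0,"ry": 0,"rz": 0},{"grip": 22,"tx": 0,"ty": 0,"tz": -1,"rx": 0,"ry": 0,"rz": 0},{"grip": 22,"tx": 0,"ty": 0,"tz": -0.8,"rx": 0,"ry": 0,"rz": 0},{"grip": 22,"tx": 0,"ty": 0,"tz": -0.5,"rx": 0,"ry": 0,"rz": 0},{"grip": 22,"tx": 0,"ty": 0,"tz": -0.3,"rx": 0,"ry": 0,"rz": 0}]}}

```text
time_s: 29.85
tcp_pos: [451.0, 25.7, 55.8]
orientation: [3.137, 0.159, 0.001]
wrist_force: [-3.2, 0.6, 11.0]
opening: 0.365
```

{"method": "servo_tool", "body": {"rows": [{"grip": 22,"tx": 0,"ty": 0,"tz": -0.2,"rx": 0,"ry": 0,"rz": 0},{"grip": 22,"tx": 0,"ty": 0,"tz": 0,"rx": 0,"ry": 0,"rz": 0},{"grip": 22,"tx": 0,"ty": 0,"tz": 0,"rx": 0,"ry": 0,"rz": 0},{"grip": 34,"tx": 0,"ty": 0,"tz": 0,"rx": 0,"ry": 0,"rz": 0},{"grip": 38,"tx": 0,"ty": 0,"tz": 0,"rx": 0,"ry": 0,"rz": 0},{"grip": 45,"tx": 0,"ty": 0,"tz": 0,"rx": 0,"ry": 0,"rz": 0},{"grip": 60,"tx": 0,"ty": 0,"tz": 0,"rx": 0,"ry": 0,"rz": 0},{"grip": 80,"tx": 0,"ty": 0,"tz": 0,"rx": 0,"ry": 0,"rz": 0},{"grip": 80,"tx": 0,"ty": 0,"tz": 0,"rx": 0,"ry": 0,"rz": 0},{"grip": 80,"tx": 0,"ty": 0,"tz": 0,"rx": 0,"ry": 0,"rz": 0}]}}

```text
time_s: 30.85
tcp_pos: [450.8, 25.7, 54.8]
orientation: [-3.138, -0.159, 0.0]
wrist_force: [0.1, -0.8, 0.3]
opening: 0.932
```

{"method": "servo_tool", "body": {"rows": [{"grip": 80,"tx": 0,"ty": 0,"tz": 3,"rx": 0,"ry": 0,"rz": 0},{"grip": 80,"tx": 0,"ty": 0,"tz": 8,"rx": 0,"ry": 0,"rz": 0},{"grip": 80,"tx": 0,"ty": 0,"tz": 12,"rx": 0,"ry": 0,"rz": 0},{"grip": 80,"tx": 0,"ty": 0,"tz": 15,"rx": 0,"ry": 0,"rz": 0},{"grip": 80,"tx": 0,"ty": 0,"tz": 15,"rx": 0,"ry": 0,"rz": 0},{"grip": 80,"tx": 0,"ty": 0,"tz": 15,"rx": 0,"ry": 0,"rz": 0},{"grip": 80,"tx": 0,"ty": 0,"tz": 15,"rx": 0,"ry": 0,"rz": 0},{"grip": 80,"tx": 0,"ty": 0,"tz": 4,"rx": 0,"ry": 0,"rz": 0},{"grip": 80,"tx": 0,"ty": 0,"tz": 0,"rx": 0,"ry": 0,"rz": 0},{"grip": 80,"tx": 0,"ty": 0,"tz": 0,"rx": 0,"ry": 0,"rz": 0}]}}

```text
time_s: 31.85
tcp_pos: [450.5, 25.7, 141.6]
orientation: [-3.138, -0.159, 0.001]
wrist_force: [-0.2, -0.2, -0.9]
opening: 0.94
```

Run:
```python
from plant import r
import cv2
print(r.sense()["tcp_pos"])
f=r.grab_frame("side"); cv2.imwrite("pics/side15.png",cv2.resize(f["frame"][120:340,220:490],None,fx=2.7,fy=2.7,interpolation=2)[:,:,::-1])
```

```text
[450.50293348  25.72186369 141.57189955]
```

View pics/side15.png

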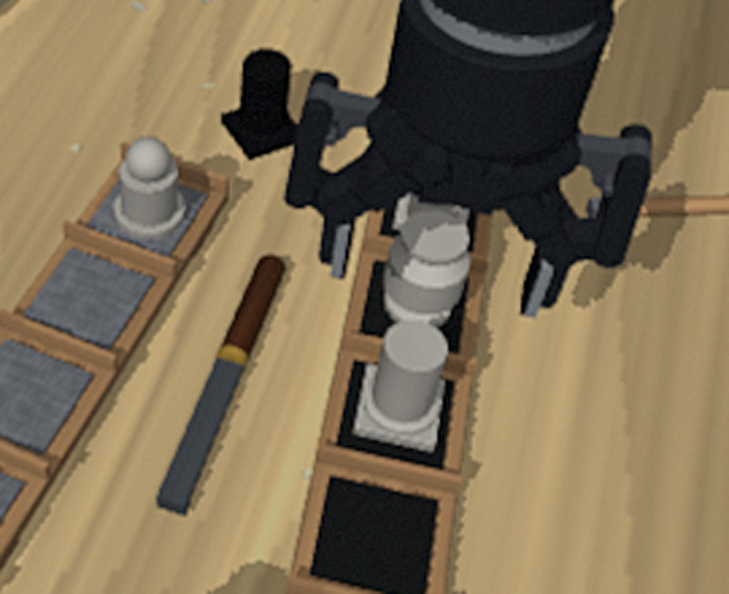

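{"method": "servo_tool", "body": {"rows": [{"grip": 80,"tx": 7,"ty": -3.4,"tz": 0,"rx": 0,"ry": 0,"rz": 0},{"grip": 80,"tx": 14.1,"ty": -6.9,"tz": 0,"rx": 0,"ry": 0,"rz": 0},{"grip": 80,"tx": 21.1,"ty": -10.3,"tz": 0,"rx": 0,"ry": 0,"rz": 0},{"grip": 80,"tx": 22.9,"ty": -11.1,"tz": 0,"rx": 0,"ry": 0,"rz": 0},{"grip": 80,"tx": 22.9,"ty": -11.1,"tz": 0,"rx": 0,"ry": 0,"rz": 0},{"grip": 80,"tx": 22.9,"ty": -11.1,"tz": 0,"rx": 0,"ry": 0,"rz": 0},{"grip": 80,"tx": 22.9,"ty": -11.1,"tz": 0,"rx": 0,"ry": 0,"rz": 0},{"grip": 80,"tx": 21.1,"ty": -10.3,"tz": 0,"rx": 0,"ry": 0,"rz": 0},{"grip": 80,"tx": 14.1,"ty": -6.9,"tz": 0,"rx": 0,"ry": 0,"rz": 0},{"grip": 80,"tx": 7,"ty": -3.4,"tz": 0,"rx": 0,"ry": 0,"rz": 0}]}}

```text
time_s: 32.9
tcp_pos: [628.1, -60.9, 140.8]
orientation: [3.138, 0.157, -0.001]
wrist_force: [0.4, -0.1, -0.6]
opening: 0.931
```

{"method": "servo_tool", "body": {"rows": [{"grip": 80,"tx": 0,"ty": 0,"tz": 0,"rx": 0,"ry": 0,"rz": 0},{"grip": 80,"tx": 0,"ty": 0,"tz": 0,"rx": 0,"ry": 0,"rz": 0},{"grip": 80,"tx": 0,"ty": 0,"tz": -6,"rx": 0,"ry": 0,"rz": 0},{"grip": 80,"tx": 0,"ty": 0,"tz": -12,"rx": 0,"ry": 0,"rz": 0},{"grip": 80,"tx": 0,"ty": 0,"tz": -12,"rx": 0,"ry": 0,"rz": 0},{"grip": 80,"tx": 0,"ty": 0,"tz": -6,"rx": 0,"ry": 0,"rz": 0},{"grip": 80,"tx": 0,"ty": 0,"tz": 0,"rx": 0,"ry": 0,"rz": 0},{"grip": 80,"tx": 0,"ty": 0,"tz": 0,"rx": 0,"ry": 0,"rz": 0},{"grip": 80,"tx": 0,"ty": 0,"tz": 0,"rx": 0,"ry": 0,"rz": 0},{"grip": 80,"tx": 0,"ty": 0,"tz": 0,"rx": 0,"ry": 0,"rz": 0}]}}

```text
time_s: 33.9
tcp_pos: [627.2, -60.0, 106.4]
orientation: [3.137, 0.159, 0.002]
wrist_force: [0.5, 0.4, 0.2]
opening: 0.938
```

Run:
```python
from plant import r
import cv2
print(r.sense()["tcp_pos"])
f=r.grab_frame("side"); cv2.imwrite("pics/side16.png",cv2.resize(f["frame"][80:340,150:450],None,fx=2.2,fy=2.2,interpolation=2)[:,:,::-1])
```

```text
[627.24310872 -60.03027478 106.42971293]
```

View pics/side16.png

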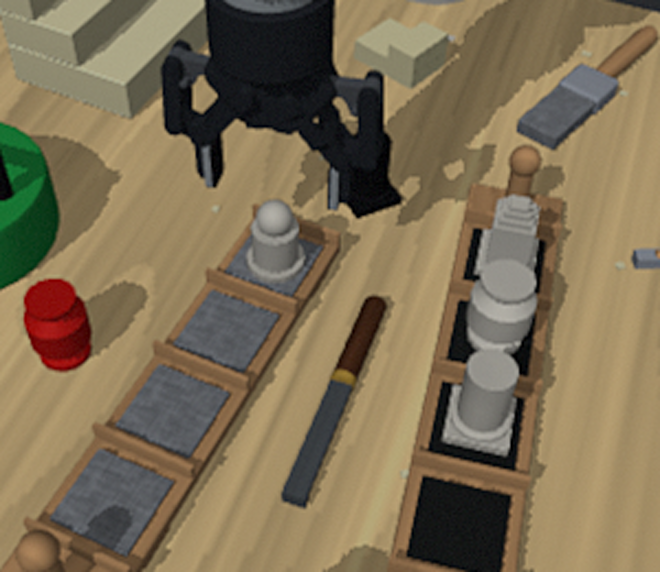

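Aligned over the finial. Descend 54 mm and close.

{"method": "servo_tool", "body": {"rows": [{"grip": 80,"tx": 0,"ty": 0,"tz": -6,"rx": 0,"ry": 0,"rz": 0},{"grip": 80,"tx": 0,"ty": 0,"tz": -10,"rx": 0,"ry": 0,"rz": 0},{"grip": 80,"tx": 0,"ty": 0,"tz": -12,"rx": 0,"ry": 0,"rz": 0},{"grip": 80,"tx": 0,"ty": 0,"tz": -12,"rx": 0,"ry": 0,"rz": 0},{"grip": 80,"tx": 0,"ty": 0,"tz": -8,"rx": 0,"ry": 0,"rz": 0},{"grip": 80,"tx": 0,"ty": 0,"tz": -4,"rx": 0,"ry": 0,"rz": 0},{"grip": 80,"tx": 0,"ty": 0,"tz": -2,"rx": 0,"ry": 0,"rz": 0},{"grip": 80,"tx": 0,"ty": 0,"tz": 0,"rx": 0,"ry": 0,"rz": 0},{"grip": 55,"tx": 0,"ty": 0,"tz": 0,"rx": 0,"ry": 0,"rz": 0},{"grip": 50,"tx": 0,"ty": 0,"tz": 0,"rx": 0,"ry": 0,"rz": 0}]}}

```text
time_s: 34.95
tcp_pos: [627.2, -60.0, 52.4]
orientation: [3.137, 0.159, 0.002]
wrist_force: [-1.2, -0.2, 0.0]
opening: 0.616
```

{"method": "servo_tool", "body": {"rows": [{"grip": 46,"tx": 0,"ty": 0,"tz": 0,"rx": 0,"ry": 0,"rz": 0},{"grip": 43,"tx": 0,"ty": 0,"tz": 0,"rx": 0,"ry": 0,"rz": 0},{"grip": 40,"tx": 0,"ty": 0,"tz": 0,"rx": 0,"ry": 0,"rz": 0},{"grip": 37,"tx": 0,"ty": 0,"tz": 0,"rx": 0,"ry": 0,"rz": 0},{"grip": 34,"tx": 0,"ty": 0,"tz": 0,"rx": 0,"ry": 0,"rz": 0},{"grip": 25,"tx": 0,"ty": 0,"tz": 0,"rx": 0,"ry": 0,"rz": 0},{"grip": 25,"tx": 0,"ty": 0,"tz": 0,"rx": 0,"ry": 0,"rz": 0},{"grip": 25,"tx": 0,"ty": 0,"tz": 0,"rx": 0,"ry": 0,"rz": 0},{"grip": 25,"tx": 0,"ty": 0,"tz": 0,"rx": 0,"ry": 0,"rz": 0},{"grip": 25,"tx": 0,"ty": 0,"tz": 0,"rx": 0,"ry": 0,"rz": 0}]}}

```text
time_s: 35.95
tcp_pos: [627.0, -59.9, 52.1]
orientation: [3.138, 0.159, 0.001]
wrist_force: [-0.8, 0.5, 3.6]
opening: 0.398
```

Run:
```python
from plant import r
import cv2
f=r.grab_frame("side"); cv2.imwrite("pics/side17.png",cv2.resize(f["frame"][120:300,180:400],None,fx=3,fy=3,interpolation=2)[:,:,::-1])
```

```text
(no output)
```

View pics/side17.png

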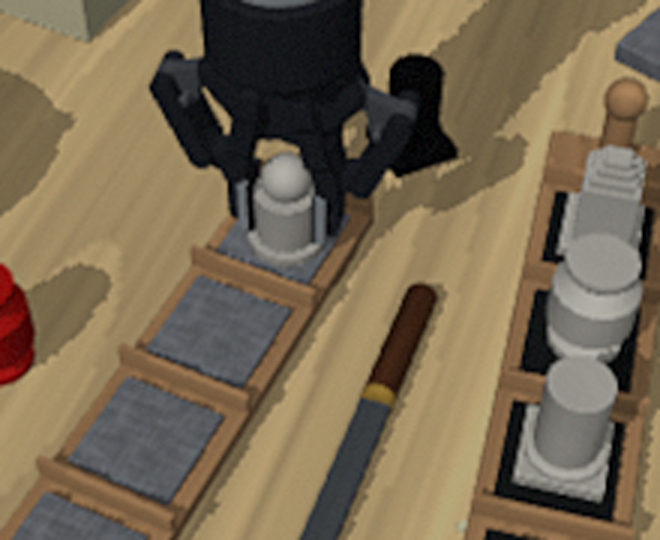

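{"method": "servo_tool", "body": {"rows": [{"grip": 25,"tx": 0,"ty": 0,"tz": 1,"rx": 0,"ry": 0,"rz": 0},{"grip": 25,"tx": 0,"ty": 0,"tz": 3,"rx": 0,"ry": 0,"rz": 0},{"grip": 25,"tx": 0,"ty": 0,"tz": 8,"rx": 0,"ry": 0,"rz": 0},{"grip": 25,"tx": 0,"ty": 0,"tz": 14,"rx": 0,"ry": 0,"rz": 0},{"grip": 25,"tx": 0,"ty": 0,"tz": 14,"rx": 0,"ry": 0,"rz": 0},{"grip": 25,"tx": 0,"ty": 0,"tz": 14,"rx": 0,"ry": 0,"rz": 0},{"grip": 25,"tx": 0,"ty": 0,"tz": 14,"rx": 0,"ry": 0,"rz": 0},{"grip": 25,"tx": 0,"ty": 0,"tz": 12,"rx": 0,"ry": 0,"rz": 0},{"grip": 25,"tx": 0,"ty": 0,"tz": 5,"rx": 0,"ry": 0,"rz": 0},{"grip": 25,"tx": 0,"ty": 0,"tz": 0,"rx": 0,"ry": 0,"rz": 0}]}}

```text
time_s: 37.0
tcp_pos: [627.4, -60.0, 138.0]
orientation: [3.137, 0.159, 0.003]
wrist_force: [0.1, -0.1, -0.5]
opening: 0.406
```

{"method": "servo_tool", "body": {"rows": [{"grip": 25,"tx": -7.3,"ty": 6.4,"tz": 0,"rx": 0,"ry": 0,"rz": 0},{"grip": 25,"tx": -14.7,"ty": 12.8,"tz": 0,"rx": 0,"ry": 0,"rz": 0},{"grip": 25,"tx": -22,"ty": 19.2,"tz": 0,"rx": 0,"ry": 0,"rz": 0},{"grip": 25,"tx": -23.9,"ty": 20.8,"tz": 0,"rx": 0,"ry": 0,"rz": 0},{"grip": 25,"tx": -23.9,"ty": 20.8,"tz": 0,"rx": 0,"ry": 0,"rz": 0},{"grip": 25,"tx": -23.9,"ty": 20.8,"tz": 0,"rx": 0,"ry": 0,"rz": 0},{"grip": 25,"tx": -23.9,"ty": 20.8,"tz": 0,"rx": 0,"ry": 0,"rz": 0},{"grip": 25,"tx": -22,"ty": 19.2,"tz": 0,"rx": 0,"ry": 0,"rz": 0},{"grip": 25,"tx": -14.7,"ty": 12.8,"tz": 0,"rx": 0,"ry": 0,"rz": 0},{"grip": 25,"tx": -7.3,"ty": 6.4,"tz": 0,"rx": 0,"ry": 0,"rz": 0}]}}

```text
time_s: 38.0
tcp_pos: [441.1, 101.1, 136.4]
orientation: [3.137, 0.161, -0.003]
wrist_force: [0.4, -0.1, -0.3]
opening: 0.401
```

{"method": "servo_tool", "body": {"rows": [{"grip": 25,"tx": 0,"ty": 0,"tz": 0,"rx": 0,"ry": 0,"rz": 0},{"grip": 25,"tx": 0,"ty": 0,"tz": 0,"rx": 0,"ry": 0,"rz": 0},{"grip": 25,"tx": 0,"ty": 0,"tz": -5,"rx": 0,"ry": 0,"rz": 0},{"grip": 25,"tx": 0,"ty": 0,"tz": -12,"rx": 0,"ry": 0,"rz": 0},{"grip": 25,"tx": 0,"ty": 0,"tz": -14,"rx": 0,"ry": 0,"rz": 0},{"grip": 25,"tx": 0,"ty": 0,"tz": -12,"rx": 0,"ry": 0,"rz": 0},{"grip": 25,"tx": 0,"ty": 0,"tz": -8,"rx": 0,"ry": 0,"rz": 0},{"grip": 25,"tx": 0,"ty": 0,"tz": 0,"rx": 0,"ry": 0,"rz": 0},{"grip": 25,"tx": 0,"ty": 0,"tz": 0,"rx": 0,"ry": 0,"rz": 0},{"grip": 25,"tx": 0,"ty": 0,"tz": 0,"rx": 0,"ry": 0,"rz": 0}]}}

```text
time_s: 39.0
tcp_pos: [443.8, 100.0, 86.3]
orientation: [3.138, 0.158, 0.002]
wrist_force: [0.3, 0.5, 0.6]
opening: 0.405
```

Run:
```python
from plant import r
import cv2
print(r.sense()["tcp_pos"])
f=r.grab_frame("side"); cv2.imwrite("pics/side18.png",cv2.resize(f["frame"][140:360,220:490],None,fx=2.7,fy=2.7,interpolation=2)[:,:,::-1])
```

```text
[443.82701545  99.97810367  86.31189198]
```

View pics/side18.png

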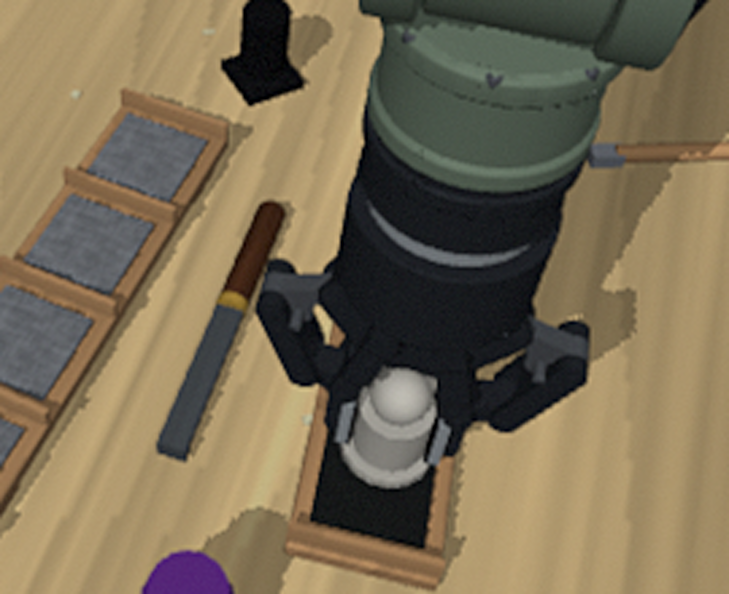

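{"method": "servo_tool", "body": {"rows": [{"grip": 25,"tx": 0,"ty": 0,"tz": -6,"rx": 0,"ry": 0,"rz": 0},{"grip": 25,"tx": 0,"ty": 0,"tz": -8,"rx": 0,"ry": 0,"rz": 0},{"grip": 25,"tx": 0,"ty": 0,"tz": -8,"rx": 0,"ry": 0,"rz": 0},{"grip": 25,"tx": 0,"ty": 0,"tz": -5,"rx": 0,"ry": 0,"rz": 0},{"grip": 25,"tx": 0,"ty": 0,"tz": -3,"rx": 0,"ry": 0,"rz": 0},{"grip": 25,"tx": 0,"ty": 0,"tz": -1,"rx": 0,"ry": 0,"rz": 0},{"grip": 25,"tx": 0,"ty": 0,"tz": -1,"rx": 0,"ry": 0,"rz": 0},{"grip": 25,"tx": 0,"ty": 0,"tz": -0.8,"rx": 0,"ry": 0,"rz": 0},{"grip": 25,"tx": 0,"ty": 0,"tz": -0.5,"rx": 0,"ry": 0,"rz": 0},{"grip": 25,"tx": 0,"ty": 0,"tz": 0,"rx": 0,"ry": 0,"rz": 0}]}}

```text
time_s: 40.05
tcp_pos: [443.3, 100.1, 52.7]
orientation: [-3.138, -0.159, -0.0]
wrist_force: [-0.1, 0.3, -0.6]
opening: 0.401
```

{"method": "servo_tool", "body": {"rows": [{"grip": 25,"tx": 0,"ty": 0,"tz": -0.4,"rx": 0,"ry": 0,"rz": 0},{"grip": 25,"tx": 0,"ty": 0,"tz": -0.2,"rx": 0,"ry": 0,"rz": 0},{"grip": 25,"tx": 0,"ty": 0,"tz": 0,"rx": 0,"ry": 0,"rz": 0},{"grip": 25,"tx": 0,"ty": 0,"tz": 0,"rx": 0,"ry": 0,"rz": 0},{"grip": 37,"tx": 0,"ty": 0,"tz": 0,"rx": 0,"ry": 0,"rz": 0},{"grip": 41,"tx": 0,"ty": 0,"tz": 0,"rx": 0,"ry": 0,"rz": 0},{"grip": 48,"tx": 0,"ty": 0,"tz": 0,"rx": 0,"ry": 0,"rz": 0},{"grip": 60,"tx": 0,"ty": 0,"tz": 0,"rx": 0,"ry": 0,"rz": 0},{"grip": 80,"tx": 0,"ty": 0,"tz": 0,"rx": 0,"ry": 0,"rz": 0},{"grip": 80,"tx": 0,"ty": 0,"tz": 0,"rx": 0,"ry": 0,"rz": 0}]}}

```text
time_s: 41.05
tcp_pos: [443.2, 100.1, 52.0]
orientation: [-3.138, -0.159, 0.0]
wrist_force: [0.4, 1.0, -0.4]
opening: 0.936
```

{"method": "servo_tool", "body": {"rows": [{"grip": 80,"tx": 0,"ty": 0,"tz": 0,"rx": 0,"ry": 0,"rz": 0},{"grip": 80,"tx": 0,"ty": 0,"tz": 3,"rx": 0,"ry": 0,"rz": 0},{"grip": 80,"tx": 0,"ty": 0,"tz": 8,"rx": 0,"ry": 0,"rz": 0},{"grip": 80,"tx": 0,"ty": 0,"tz": 15,"rx": 0,"ry": 0,"rz": 0},{"grip": 80,"tx": 0,"ty": 0,"tz": 20,"rx": 0,"ry": 0,"rz": 0},{"grip": 80,"tx": 0,"ty": 0,"tz": 25,"rx": 0,"ry": 0,"rz": 0},{"grip": 80,"tx": 0,"ty": 0,"tz": 25,"rx": 0,"ry": 0,"rz": 0},{"grip": 80,"tx": 0,"ty": 0,"tz": 25,"rx": 0,"ry": 0,"rz": 0},{"grip": 80,"tx": 0,"ty": 0,"tz": 15,"rx": 0,"ry": 0,"rz": 0},{"grip": 80,"tx": 0,"ty": 0,"tz": 5,"rx": 0,"ry": 0,"rz": 0}]}}

```text
time_s: 42.05
tcp_pos: [444.3, 100.2, 195.3]
orientation: [-3.138, -0.159, -0.006]
wrist_force: [0.6, -0.9, 0.3]
opening: 0.937
```

{"method": "servo_tool", "body": {"rows": [{"grip": 80,"tx": -7,"ty": 10,"tz": 0,"rx": 0,"ry": 0,"rz": 0},{"grip": 80,"tx": -15,"ty": 25,"tz": 0,"rx": 0,"ry": 0,"rz": 0},{"grip": 80,"tx": -18,"ty": 35,"tz": 0,"rx": 0,"ry": 0,"rz": 0},{"grip": 80,"tx": -18,"ty": 35,"tz": 0,"rx": 0,"ry": 0,"rz": 0},{"grip": 80,"tx": -18,"ty": 35,"tz": 0,"rx": 0,"ry": 0,"rz": 0},{"grip": 80,"tx": -18,"ty": 35,"tz": 0,"rx": 0,"ry": 0,"rz": 0},{"grip": 80,"tx": -18,"ty": 35,"tz": 0,"rx": 0,"ry": 0,"rz": 0},{"grip": 80,"tx": -18,"ty": 35,"tz": 0,"rx": 0,"ry": 0,"rz": 0},{"grip": 80,"tx": -15,"ty": 25,"tz": 0,"rx": 0,"ry": 0,"rz": 0},{"grip": 80,"tx": -7,"ty": 10,"tz": 0,"rx": 0,"ry": 0,"rz": 0}]}}

```text
time_s: 43.05
tcp_pos: [288.5, 381.6, 191.8]
orientation: [3.136, 0.164, -0.003]
wrist_force: [-0.6, -0.9, -0.6]
opening: 0.936
```

Run:
```python
from plant import r
from h import *
c,s=np.cos(.101),np.sin(.101); M=np.array([[c,-s],[s,c]])
print(r.sense()["tcp_pos"])
for n in("top","side"):
    f=r.grab_frame(n); cv2.imwrite(f"pics/{n}20.png",f["frame"][:,:,::-1]); P=cloud(f); im=f["frame"].astype(int)
    x,y,z=P[...,0],P[...,1],P[...,2]
    for nm,X,Y in(("pier",466.3,-123.8),("urn",458.7,-49.2),("col",451.1,25.6),("fin",443.5,100.1)):
        q=(P[...,:2]-[X,Y])@M
        for lo,hi in ((30,50),(66,79),(78,88)):
            k=(z>lo)&(z<hi)&(abs(q)<35).all(-1)&(im.min(2)>60)&(im.max(2)-im.min(2)<30)
            if k.sum()>15:
                rc=cv2.minAreaRect(q[k].astype(np.float32)); print(n,nm,lo,k.sum(),np.round(rc[0],1),np.round(rc[1],1),"z",np.percentile(z[k],[50,95]).round(1))
```

```text
[288.5271027  381.55910031 191.78777755]
top pier 30 193 [0.4 0.4] [41.5 41.5] z [32.2 45.2]
top pier 66 223 [0.4 0.3] [30.4 30. ] z [71.5 77.6]
top pier 78 124 [0.5 0.4] [17.9 18.1] z [81.9 85.3]
top urn 66 118 [-0.5 -0.7] [40.4 41.4] z [67.7 70. ]
top urn 78 383 [-0.4 -1.3] [34.4 33.8] z [83.8 85.7]
top col 30 237 [ 0.1 -1. ] [41.5 41.5] z [32.6 38.1]
top col 78 295 [ 0.1 -0.8] [30.2 30.3] z [83.6 85.4]
top fin 30 77 [ 3.6 -5.1] [42.1 32. ] z [31.1 32.7]
top fin 66 79 [ 0.4 -1.6] [26.2 24.4] z [76.7 78.7]
top fin 78 132 [ 0.1 -2.3] [19.9 19.4] z [81.1 83.7]
side pier 30 161 [-0.7 -6. ] [41.1 54.4] z [41. 49.]
side pier 66 245 [-1.4  2.1] [31.6 29.8] z [71.9 78.2]
side pier 78 85 [-1.2  2. ] [16.9 18.2] z [81.1 82.9]
side urn 30 119 [ 0.9 15. ] [16.7 41.2] z [45.2 49.6]
side urn 66 187 [-1.7  7.9] [27.  39.9] z [68.  77.8]
side urn 78 402 [-2.3  0.3] [34.5 36.4] z [82.  83.3]
side col 30 386 [-1.6  1.2] [41.3 41. ] z [34.3 47.6]
side col 66 125 [0.7 9.6] [13.  30.7] z [72.  78.1]
side col 78 389 [-1.7  0.7] [31.4 30.4] z [82.  83.4]
side fin 30 227 [0.8 9.2] [22.4 41.7] z [38.2 48.8]
side fin 66 223 [-1.3  1. ] [24.9 24.9] z [74.9 78.7]
side fin 78 169 [-1.2  0.2] [19.3 18.5] z [80.2 82.5]
```

View pics/side20.png

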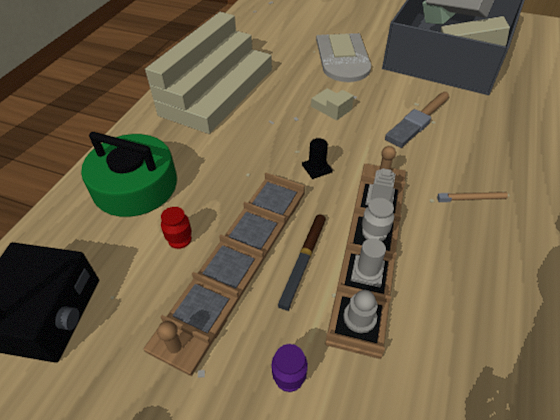

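View pics/top20.png

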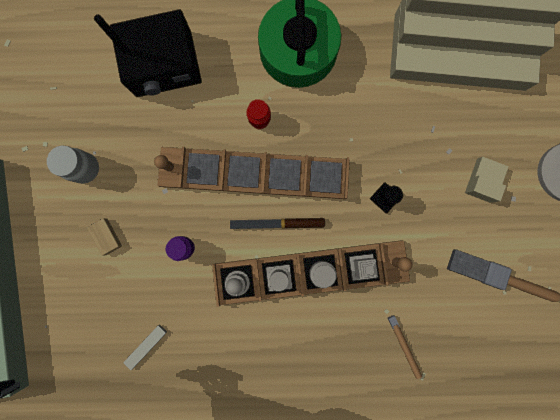

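All four stand upright, within about 2 mm of their pad middles in both cameras, in the order pier, urn, column, finial counted from the packing rack's post (top view 403,264). The arm is clear, so I let it settle and hand in.

{"method": "servo_tool", "body": {"rows": [{"grip": 80,"tx": 0,"ty": 0,"tz": 0,"rx": 0,"ry": 0,"rz": 0},{"grip": 80,"tx": 0,"ty": 0,"tz": 0,"rx": 0,"ry": 0,"rz": 0},{"grip": 80,"tx": 0,"ty": 0,"tz": 0,"rx": 0,"ry": 0,"rz": 0},{"grip": 80,"tx": 0,"ty": 0,"tz": 0,"rx": 0,"ry": 0,"rz": 0},{"grip": 80,"tx": 0,"ty": 0,"tz": 0,"rx": 0,"ry": 0,"rz": 0},{"grip": 80,"tx": 0,"ty": 0,"tz": 0,"rx": 0,"ry": 0,"rz": 0},{"grip": 80,"tx": 0,"ty": 0,"tz": 0,"rx": 0,"ry": 0,"rz": 0},{"grip": 80,"tx": 0,"ty": 0,"tz": 0,"rx": 0,"ry": 0,"rz": 0},{"grip": 80,"tx": 0,"ty": 0,"tz": 0,"rx": 0,"ry": 0,"rz": 0},{"grip": 80,"tx": 0,"ty": 0,"tz": 0,"rx": 0,"ry": 0,"rz": 0}]}}

```text
time_s: 44.15
tcp_pos: [291.2, 380.1, 193.0]
orientation: [3.138, 0.159, -0.0]
wrist_force: [0.2, -0.5, 0.1]
opening: 0.936
```

```bash
python3 -c "
from plant import r
print(r.hand_in()); print(r.sense()['time_s'])"
```

```text
the job is handed in; nothing more can be done
None
the job is handed in; nothing more can be done
```

I moved all four castings to the packing rack and handed the job in at about 44 s. Counted from each rack's post, the order is pier, urn, column, finial. The purple and red urns and the black column were not touched.

**Last checks:** pictures from both cameras showed every casting upright, with its centre within about 2.5 mm of its pad's middle. The tops were at 80–84 mm, which matches standing on the pad. The arm was well clear.

**Disagreements:** the two cameras differed by about 2 mm, in line with the stated calibration. The base and foot bands of the castings gave offsets of up to 15 mm, but only where part of the casting was hidden from view. I judged position from the tops instead.

**Contact force:** the column met its pad with about 11 N at the wrist when set down. The other three showed about 1 N or less. No check failed.

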